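# Set the saucers up in the drying rack

## Robot

A 6-joint arm with a two-finger parallel gripper is mounted at the origin on a cart in front of the work surface, level with it; the furniture and walls round the work are solid. World frame = base frame: x ahead of the robot, y to its left, z up, the work surface at z = 0. Lengths are in m, angles in rad, forces in N, time in s.
With the tool pointing down it reaches from about 0.275 to 0.75 m from the base axis. Payload 10.2 kg.
Tool frame: the origin (TCP) lies on the centre line of the jaws, within the pads' length; the fingertips stand 8 mm ahead of it and the grasp point (between the pads) lies 11 mm behind it; x points along the fingers, z is the direction in which the jaws open and shut, and the axes are right-handed (so a half turn about x gives the same grasp; the last joint's range is limited). The gripper opens to 85 mm and grips with 20 to 120 N. Pads are 22 mm wide; open, the fingers measure 114 mm over their backs; the gripper's body (76 mm by 85 mm) begins 54 mm behind the grasp point. The pads swing forward as they close: fully open they stand 13 mm farther back than shut.
Start: joints at [0.907, 0.313, 1.498, -0, 1.331, -0.223], TCP at [0.224, 0.475, 0.203] pointing down, gripper open.
Joint ranges: [-2.94, 2.94], [-0.97, 2.17], [0.19, 2.56], [-1.23, 4.37], [0.02, 3.11], [-2.88, 2.88]. Speed limits (rad/s): [2.39, 2.39, 3.01, 3.14, 3.14, 3.14].

## Interface

Orientations are given as a unit quaternion [x, y, z, w].
In Python, from bench import bot, snapshot, cut_out, tip_of gives the robot as it stands.
- The arm moves only by the shell command python3 -m inch 'ROWS' [OPENING] [FORCE]. ROWS is text: rows parted by semicolons, each of 6 numbers parted by spaces: the shift along the tool's x, y, z in mm, then the turn, a rotation vector about the tool's x, y, z in rad. A call has 1 to 5 rows; each row shifts and turns the commanded pose from where the row before left it, along the tool's axes as they then stand; what a row does not reach is not made up. A row lasts 1/10 s, in which the tool goes at most 50 mm and 8.59 degrees, less where a joint would pass 70% of its speed; a pose out of reach is approached as far as the arm can. A call with a gripper value outside its range is refused whole. OPENING is the finger opening in mm, from 0 to 85.4, set as the call begins (- or left out, the last holds). The fingers move at their own pace and stop on an object; FORCE is the grip in N (left out, the last holds). Time passes only in rows, so rows that do not move let the fingers close. It gives the time, the measured TCP pose, the force and the opening at its end, in the units of the state.
- bot.get_obs(): the state, without advancing time (a new reading comes with each control period).
- snapshot(name): name is "scene" or "side" or "wrist"; returns a dict with "img" (420x560x3 uint8, blue, green, red), "range_z" (420x560 float32, m along the optical axis (not along the pixel's ray), 0 where there is no reading), "fx", "fy", "cx", "cy" (pixels), "extrinsics" (4x4, takes a point from world to camera coordinates). Camera axes: x right, y down, z forward; pixel columns grow to the right and rows downward; lengths in m; the calibration is good to about 2 mm. A picture is of the moment at which its call begins.
- bot.sign_off(): hands the job in, once; it reports no verdict.
Trained networks look in a picture, given as the dict that the camera call returned (one of the last four; its "shot" number tells which), for a name from the list of things; names that differ only in an ending like _2 or _b are one class to them, and where a whole thing is asked for, a point or a joint stands for the part that bears it (a point fixed in the world has none). Each returns a list of dicts, best first, with "confidence" (0 to 1); they miss things now and then, are a little off and sometimes report something else, mostly with a low value. They report only what shows in the picture. A call takes as long as a camera call. They do not tell look-alikes from the thing itself.
- cut_out(picture, query): "mask" (420x560 bool, what is visible of it) and "uv" ([column, row] in pixels, amid what is visible of it).
- tip_of(picture, query): "uv" ([column, row] in pixels: a listed point, or the origin of a listed thing).
The state is a dict: "t": time; "joint_positions": joint angles; "joint_velocities": joint speeds; "tau": joint torques, N m; "tool_pos": TCP position; "tool_rot": TCP orientation; "ft_force": force on the tool from outside, world axes, zero at the start; "ft_torque": the same for the moment, N m; "grip_width": finger opening in m.
Only numpy, scipy, OpenCV 4.12 (cv2) and the standard library are available. Lean on these libraries where they do the work, as an engineer would, in place of code of your own. Each camera call takes 0.05 s, during which the arm holds its last target.

## Task

Two saucers have fallen forward in the small wire saucer rack, and a third one is leaning against the jam jar. Tip the two fallen saucers back up and set the third one gently into the empty slot without dropping it, so that all three stand upright in the rack, each in its own slot in front of its tines. Leave the jam jar, soap pump, mug and spice jar standing where they are.

Things in the scene. Friction and masses are not known exactly. Their poses are not given: they have to be found in the camera images.
- saucer_rack: fixed wire rack 251x111x87 mm; origin on the worktop under its centre, x to its rear, y left, z up. Saucers sit on two wires at y -35, +35 mm (top 25.5 mm high). On these, 4 rows of 2 tines, 6 mm thick, feet at x -105, -35, 35, 105 mm, tips 87 mm high and 8 mm behind the feet. Slots lie before the last 3 rows, 15 mm wide between tines and a low cross wire (top 25.5 mm) in front.
- slot_front (a point): point where the centre of a saucer standing in the front (nearest the robot) slot comes to be, upright or leaning back up to 6 deg on the slot's rear tines: 7.5 mm in front of (-x) their feet, on the rack's centreline, 77.5 mm above the worktop; axes as the rack's. Such a saucer reaches from 16 to 139 mm above the worktop.
- slot_middle (a point): point where the centre of a saucer standing in the middle slot comes to be, upright or leaning back up to 6 deg on the slot's rear tines: 7.5 mm in front of (-x) their feet, on the rack's centreline, 77.5 mm above the worktop; axes as the rack's. Such a saucer reaches from 16 to 139 mm above the worktop.
- slot_rear (a point): point where the centre of a saucer standing in the rear slot comes to be, upright or leaning back up to 6 deg on the slot's rear tines: 7.5 mm in front of (-x) their feet, on the rack's centreline, 77.5 mm above the worktop; axes as the rack's. Such a saucer reaches from 16 to 139 mm above the worktop.
- saucer_a: white flat saucer, 124 mm across, 9 mm thick, 0.16 kg; origin at disc centre, z square to the disc on its hollowed side. At the start fallen forward in a slot (centre 32 mm before the slot point): lower edge at the foot of its rear tines, leaning 38 deg from upright to the rack's -x on the tine row in front; raised rim 117 mm high, over the slot in front. Pushed there to +x it turns on its lower edge and, at upright, stays there or leans on its rear tines.
- saucer_b: white flat saucer, 124 mm across, 9 mm thick, 0.16 kg; origin at disc centre, z square to the disc on its hollowed side. At the start fallen forward in a slot (centre 32 mm before the slot point): lower edge at the foot of its rear tines, leaning 38 deg from upright to the rack's -x on the tine row in front; raised rim 117 mm high, over the slot in front. Pushed there to +x it turns on its lower edge and, at upright, stays there or leans on its rear tines.
- saucer_c: white flat saucer, 124 mm across, 9 mm thick, 0.16 kg; origin at disc centre, z square to the disc on its hollowed side. At the start it stands on edge on the worktop in front of the jam jar, leaning back 15 deg on the jar, z to the front; its top rim is 121 mm high, higher than the jar, free to be taken by the rim from above to a depth of 30 mm.
- clip: small fixed grey clip, 16x11x13 mm, on the left outer rail of the rack beside the slot that is empty at the start; not to be handled. Its origin lies on the worktop on the rack's centreline, 32 mm in front of (-x) that slot's standing point; axes as the rack's.
- jam_jar: bystander: jam jar, 68 mm across, 84 mm high, loose; origin at the centre of its underside, z up. Saucer C leans on its side.
- soap_pump: bystander: glass soap bottle with a pump head, 74x62x166 mm, loose; origin at the centre of its underside.
- mug: bystander: cream mug, 78x113x100 mm with its handle, loose; origin at the centre of its underside.
- spice_a: bystander: spice jar, 41 mm across, 105 mm high, loose; origin at the centre of its underside.
Mind the look-alikes: they are no part of the job. Leave any orange look-alike of the saucer_b alone.

How it is judged:
By the outcome, as a careful person would: the job done as asked, in the order asked, and still so for the second after the job is handed in, with the robot touching nothing.
It also fails if it takes over 64 s, if anything falls off the work surface, if the arm or the gripper's body presses on something with over 40 N, if the wrist force passes 120 N, or if a joint passes its speed limit or range.

## Working session

There is one attempt and no reset: what is moved stays moved. The work goes in short steps, Python scripts to look and compute and a shell command to move; the robot and the scene stay as the last step left them, time stands still between calls to the robot, and variables do not carry over. Pictures are saved under pics/ and viewed, and the job is handed in when it is done.

```bash
ls; mkdir -p pics; python3 - <<'E'
from bench import bot, snapshot
import cv2,pickle
for n in ["scene","side","wrist"]:
    p=snapshot(n); cv2.imwrite(f"pics/{n}0.png",p["img"]); pickle.dump(p,open(f"{n}0.pkl","wb"))
    print(n,p["fx"],p["cx"],p["cy"],p["extrinsics"].round(3).tolist())
print(bot.get_obs())
E
```

```text
pics
scene 537.3394606847202 282.46672790240495 209.18298156008376 [[0.663, -0.748, -0.019, -0.38], [-0.509, -0.433, -0.744, 0.312], [0.549, 0.503, -0.668, 1.274], [0.0, 0.0, 0.0, 1.0]]
side 421.2450765569301 278.98675487702906 210.32748039439167 [[0.925, -0.381, 0.002, -0.508], [-0.241, -0.59, -0.771, 0.158], [0.295, 0.712, -0.637, 1.017], [0.0, 0.0, 0.0, 1.0]]
wrist 347.50832208113945 281.2722555323083 208.95167333007103 [[0.427, 0.904, -0.002, -0.524], [0.866, -0.408, 0.287, -0.037], [0.259, -0.124, -0.958, 0.38], [0.0, 0.0, 0.0, 1.0]]
{'t': 0.15, 'joint_positions': array([ 9.06613709e-01,  3.13321821e-01,  1.49820825e+00, -1.03314655e-05,
        1.33103926e+00, -2.23383719e-01]), 'joint_velocities': array([ 0.00025196, -0.00102606, -0.00243877,  0.0015041 , -0.00086442,
       -0.001945  ]), 'tau': array([ 2.97501530e-03, -4.12367892e+01, -2.59795940e+01, -5.48205185e-05,
        3.26436297e-03, -2.83548715e-06]), 'tool_pos': array([0.22386982, 0.47464222, 0.20248683]), 'tool_rot': array([-0.3787151 ,  0.59753844,  0.37847705,  0.59689011]), 'ft_force': array([-0.11554653,  0.43531785,  0.59831523]), 'ft_torque': array([0.03371181, 0.010584  , 0.01946778]), 'grip_width': 0.08513063116198347}
```

View pics/scene0.png

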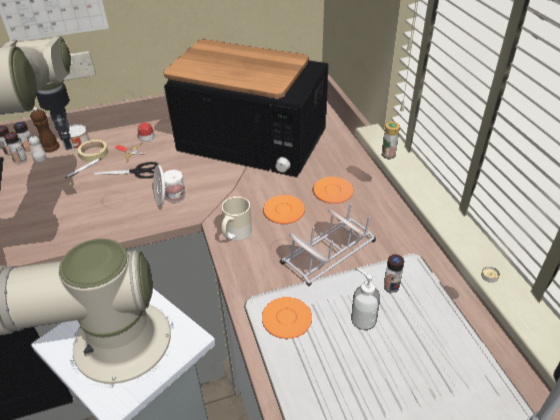

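View pics/side0.png

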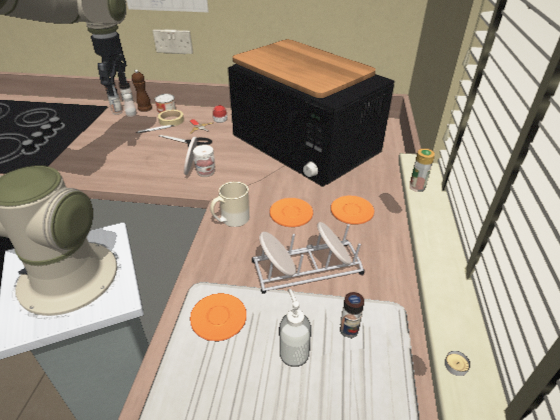

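View pics/wrist0.png

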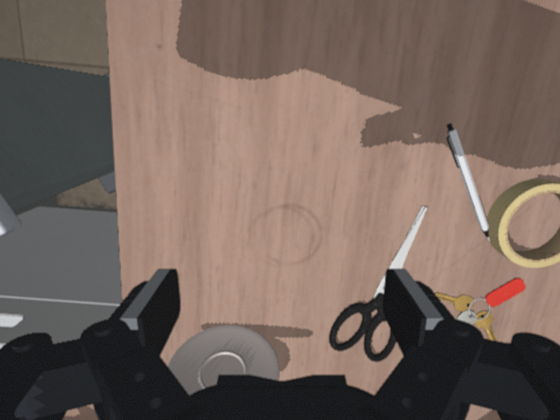

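The scene picture shows saucer C leaning on the jam jar at (160,185). The two white fallen saucers are in the rack at about (310,247) and (347,222). Three orange look-alikes lie flat at (284,209), (333,190) and (287,317), and they are not part of the job. Next I measure.

```bash
cat > h.py <<'E'
import numpy as np,cv2
def world(p,uv=None,mask=None):
    T=np.linalg.inv(p["extrinsics"])
    if mask is not None:
        v,u=np.nonzero(mask&(p["range_z"]>0))
    else: u,v=np.array([uv[0]]),np.array([uv[1]])
    z=p["range_z"][np.int_(np.round(v)),np.int_(np.round(u))]
    P=np.c_[(u-p["cx"])/p["fx"]*z,(v-p["cy"])/p["fy"]*z,z]
    return P@T[:3,:3].T+T[:3,3]
def rayz(p,uv,z):
    T=np.linalg.inv(p["extrinsics"]);d=T[:3,:3]@np.array([(uv[0]-p["cx"])/p["fx"],(uv[1]-p["cy"])/p["fy"],1]);o=T[:3,3]
    return o+d*(z-o[2])/d[2]
def proj(p,X):
    c=p["extrinsics"][:3,:3]@np.asarray(X)+p["extrinsics"][:3,3]
    return np.array([p["fx"]*c[0]/c[2]+p["cx"],p["fy"]*c[1]/c[2]+p["cy"]])
def plane(P):
    c=P.mean(0)
    for _ in range(5):
        c=P.mean(0);U,S,V=np.linalg.svd(P-c,full_matrices=False);n=V[2];d=abs((P-c)@n);P=P[d<=max(2.0*np.median(d),.001)]
    return c,n
E
python3 - <<'E'
from bench import *
from h import *
import cv2
zs={"slot_front":.0775,"slot_middle":.0775,"slot_rear":.0775,"saucer_rack":0,"clip":0,"jam_jar":0,"mug":0,"soap_pump":0,"spice_a":0}
for cam in ["scene","side"]:
    p=snapshot(cam);print(cam)
    for q,z in zs.items():
        for r in tip_of(p,q)[:2]: print(q,round(r["confidence"],2),np.round(r["uv"]),rayz(p,r["uv"],z).round(4))
    for r in cut_out(p,"saucer_a"):
        P=world(p,mask=r["mask"]);c,n=plane(P)
        print("saucer",round(r["confidence"],2),np.round(r["uv"]),len(P),c.round(3),n.round(3),P.min(0).round(3),P.max(0).round(3),p["img"][r["mask"]].mean(0).round())
    k=5
    cv2.imwrite(f"pics/{cam}_rack.png",cv2.resize(p["img"][195:295,250:390] if cam=="scene" else p["img"][205:300,240:380],None,fx=k,fy=k,interpolation=cv2.INTER_CUBIC))
    cv2.imwrite(f"pics/{cam}_c.png",cv2.resize(p["img"][150:220,120:220] if cam=="scene" else p["img"][120:190,150:250],None,fx=6,fy=6,interpolation=cv2.INTER_CUBIC))
E
```

```text
scene
slot_front 0.71 [319. 242.] [ 0.497  -0.1955  0.0775]
slot_middle 0.95 [337. 225.] [ 0.5802 -0.1915  0.0775]
saucer_rack 0.91 [326. 251.] [ 0.5439 -0.1846  0.    ]
saucer_rack 0.62 [336. 228.] [ 0.6338 -0.152   0.    ]
jam_jar 0.64 [176. 195.] [0.4317 0.316  0.    ]
jam_jar 0.24 [236. 232.] [0.4364 0.0566 0.    ]
mug 0.62 [236. 234.] [0.4298 0.0512 0.    ]
soap_pump 0.86 [358. 319.] [ 0.4166 -0.3852  0.    ]
spice_a 0.83 [392. 287.] [ 0.554  -0.3908  0.    ]
spice_a 0.62 [335. 225.] [ 0.6426 -0.1424  0.    ]
saucer 0.81 [285. 320.] 1594 [ 0.299 -0.254  0.008] [-0.024  0.004 -1.   ] [ 0.24  -0.315  0.   ] [ 0.364 -0.194  0.017] [ 91. 156. 238.]
saucer 0.65 [158. 187.] 368 [0.382 0.325 0.063] [ 0.86  -0.437 -0.264] [0.349 0.267 0.005] [0.41  0.381 0.122] [153. 156. 162.]
saucer 0.63 [334. 190.] 857 [ 0.758 -0.044  0.006] [-0.001  0.01   1.   ] [ 0.696 -0.105 -0.003] [0.822 0.02  0.016] [ 96. 152. 232.]
saucer 0.62 [310. 250.] 276 [ 0.463 -0.19   0.084] [ 0.764 -0.119  0.634] [ 0.429 -0.244 -0.002] [ 0.539 -0.092  0.121] [186. 189. 199.]
saucer 0.55 [285. 210.] 954 [0.591 0.013 0.
[... 757 characters left out ...]
 327.] [ 0.5475 -0.3809  0.    ]
saucer 0.72 [350. 211.] 929 [ 0.756 -0.046  0.005] [-0.003 -0.008 -1.   ] [ 0.695 -0.105 -0.   ] [0.818 0.019 0.011] [ 82. 153. 240.]
saucer 0.7 [334. 244.] 584 [ 0.608 -0.205  0.073] [ 0.774 -0.106  0.624] [ 0.567 -0.263 -0.004] [ 0.665 -0.05   0.119] [181. 190. 201.]
saucer 0.64 [279. 253.] 779 [ 0.469 -0.185  0.074] [ 0.774 -0.107  0.624] [ 0.429 -0.244  0.001] [ 0.509 -0.123  0.118] [185. 194. 205.]
saucer 0.6 [288. 211.] 940 [0.59  0.013 0.005] [ 0.001 -0.006 -1.   ] [ 0.53  -0.048 -0.003] [0.658 0.075 0.012] [ 81. 152. 241.]
saucer 0.47 [188. 156.] 255 [0.378 0.311 0.066] [ 0.855 -0.45  -0.257] [ 0.345  0.268 -0.007] [0.441 0.552 0.119] [140. 148. 158.]
```

View pics/scene_rack.png

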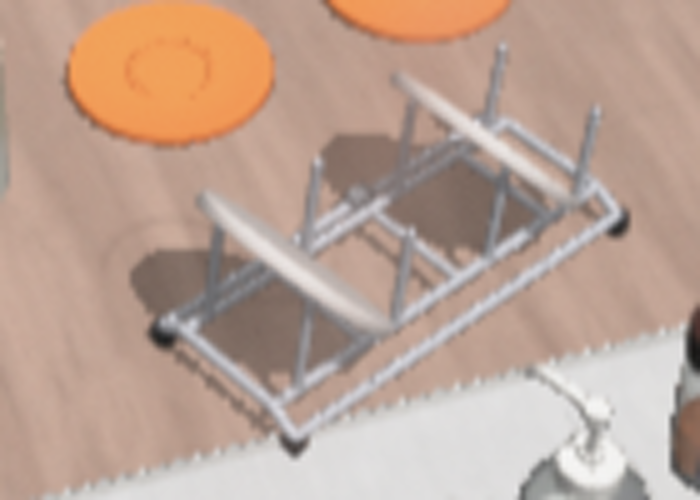

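View pics/side_rack.png

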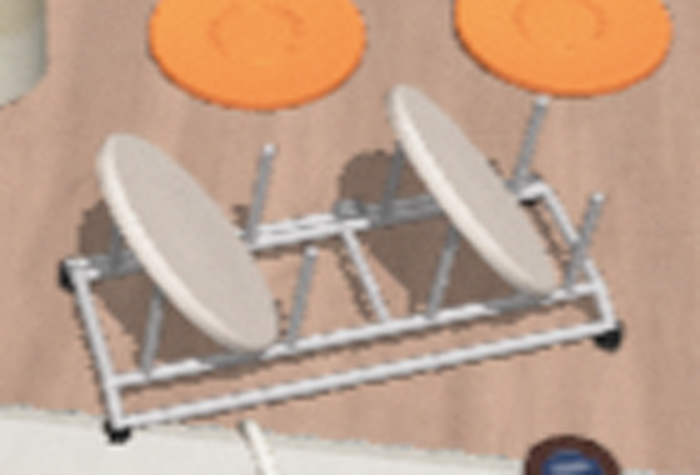

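View pics/scene_c.png

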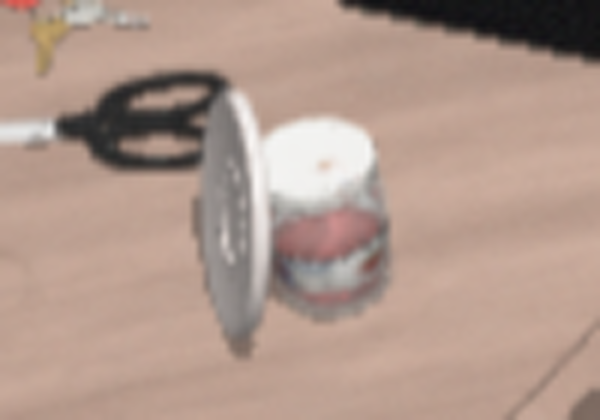

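The rack crops show both white saucers fallen toward the robot, in the front and rear slots. The clip, at about (320,233) in the scene image, is beside the empty middle slot. Saucer C has its hollow side to the front. I'll refine the geometry next.

```bash
python3 - <<'E'
from bench import *
from h import *
from scipy.spatial.transform import Rotation as R
import pickle
o=bot.get_obs();print(R.from_quat(o["tool_rot"]).as_matrix().round(3))
side=snapshot("side");scene=snapshot("scene")
def circ(p,m):
    P=world(p,mask=cv2.erode(m.astype(np.uint8),np.ones((3,3)))>0);c,n=plane(P)
    Q=world(p,mask=m);Q=Q[abs((Q-c)@n)<.004]
    e1=np.cross(n,[0,0,1]);e1/=np.linalg.norm(e1);e2=np.cross(n,e1)
    q=np.c_[(Q-c)@e1,(Q-c)@e2].astype(np.float32)
    (a,b),r=cv2.minEnclosingCircle(q)
    return c+a*e1+b*e2,n,r
for p in (side,scene):
    for r in cut_out(p,"saucer_a"):
        if p["img"][r["mask"]].mean(0)[0]<120: continue
        c,n,rad=circ(p,r["mask"]);print(np.round(r["uv"]),"face ctr",c.round(4),n.round(3),round(rad,4),"yaw",np.degrees(np.arctan2(n[1],n[0])).round(2))
def rack(cx,cy,yaw):
    T=np.array([[np.cos(yaw),-np.sin(yaw)],[np.sin(yaw),np.cos(yaw)]])
    f=lambda x,y,z:np.r_[T@[x,y]+[cx,cy],z]
    pts=[]
    for x in(-.105,-.035,.035,.105):
        for y in(-.035,.035): pts.append([f(x,y,.022),f(x+.008,y,.087)])
    for s in(-1,1): pts.append([f(-.1255,s*.0555,.022),f(.1255,s*.0555,.022)]);pts.append([f(s*.1255,-.0555,.022),f(s*.1255,.0555,.022)])
    return pts
for name,p,sl in(("scene",scene,(195,295,250,390)),("side",side,(205,300,240,380))):
    a,b,c,d=sl;k=5;im=cv2.resize(p["img"][a:b,c:d],None,fx=k,fy=k,interpolation=cv2.INTER_CUBIC)
    for A,B in rack(.5385,-.195,np.radians(-7.8)):
        A,B=[tuple(int(v) for v in ((proj(p,X)-[c,a])*k+k/2)) for X in(A,B)]
        cv2.line(im,A,B,(0,0,255),1)
    cv2.imwrite(f"pics/{name}_fit1.png",im)
# surroundings
for nm,(a,b,c,d) in {"microwave":(50,165,170,325)}.items():
    m=np.zeros((420,560),bool);m[a:b,c:d]=1;P=world(scene,mask=m);P=P[P[:,2]>.1];print(nm,np.percentile(P,[1,99],axis=0).round(3))
E
```

```text
[[-0.    -0.904  0.427]
 [-0.     0.427  0.904]
 [-1.     0.    -0.   ]]
[279. 253.] face ctr [ 0.4718 -0.1833  0.0702] [ 0.773 -0.11   0.624] 0.0631 yaw -8.1
[190. 155.] face ctr [0.3829 0.3283 0.0486] [-0.854  0.456  0.252] 0.0757 yaw 151.89
[332. 244.] face ctr [ 0.6088 -0.204   0.0725] [ 0.769 -0.114  0.63 ] 0.0604 yaw -8.42
[157. 186.] face ctr [0.3839 0.3342 0.0535] [ 0.856 -0.449 -0.258] 0.0771 yaw -27.66
[308. 251.] face ctr [ 0.4711 -0.1867  0.0774] [ 0.744 -0.139  0.653] 0.0596 yaw -10.61
[349. 224.] face ctr [ 0.6233 -0.1696  0.0575] [-0.78   0.109 -0.617] 0.1005 yaw 172.02
microwave [[0.575 0.077 0.104]
 [1.209 0.57  0.289]]
```

```bash
cd pics; python3 -c "
import cv2,numpy as np
a,b=cv2.imread('scene_fit1.png'),cv2.imread('side_fit1.png')
cv2.imwrite('fit1.png',cv2.resize(np.vstack([a,b]),None,fx=.6,fy=.6))"
```

```text
(no output)
```

View pics/fit1.png

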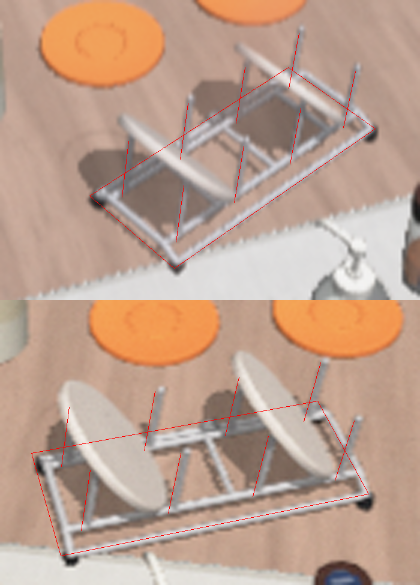

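```bash
python3 -m inch '-14 0 0 0.1412 0 0;-14 0 0 0.1412 0 0;-14 0 0 0.1412 0 0;-14 0 0 0.1412 0 0;-14 0 0 0.1412 0 0' 0 20; python3 -m inch '0 0 0 0.1412 0 0;0 0 0 0.1412 0 0;0 0 0 0.1412 0 0;0 0 0 0.1412 0 0;0 0 0 0 0 0'
cat >> h.py <<'E'
from scipy.spatial.transform import Rotation as R
YAW=np.radians(-8.1);RC=np.array([.5385,-.195])
ex=np.array([np.cos(YAW),np.sin(YAW)]);ey=np.array([-ex[1],ex[0]])
def rw(x,y,z): return np.r_[RC+x*ex+y*ey,z]
def go(tgt,Rt=None):
    from bench import bot
    o=bot.get_obs();M=R.from_quat(o["tool_rot"])
    print("t",round(o["t"],2),"pos",o["tool_pos"].round(4),"f",o["ft_force"].round(1),"q",o["joint_positions"].round(2),"w",round(o["grip_width"],4))
    print("shift tool mm",(M.inv().apply(np.asarray(tgt)-o["tool_pos"])*1e3).round(1))
    if Rt is not None: print("rotvec",(M.inv()*R.from_matrix(Rt)).as_rotvec().round(4))
def down(yaw=None): # tool x down, z along yaw
    yaw=YAW if yaw is None else yaw
    z=np.array([np.cos(yaw),np.sin(yaw),0]);x=np.array([0,0,-1.]);return np.c_[x,np.cross(z,x),z]
E
python3 -c "
from h import *
go(rw(-.015,0,.27),down())"
```

```text
t: 1.95
tool_pos: [0.224, 0.4748, 0.2735]
tool_rot: [-0.147, 0.692, 0.147, 0.692]
ft_force: [0.4, -0.9, 0.2]
grip_width: 0.0123
t: 2.45
tool_pos: [0.224, 0.4748, 0.2729]
tool_rot: [0.05, 0.705, -0.05, 0.705]
ft_force: [0.2, -0.4, 0.0]
grip_width: -0.0004
t 2.45 pos [0.224  0.4748 0.2729] f [ 0.2 -0.4  0. ] q [ 0.91  0.27  1.37 -0.    1.5   1.05] w -0.0004
shift tool mm [   2.9 -618.6  391.1]
rotvec [-0.0006 -0.      0.    ]
```

```bash
python3 -m inch '0 -38 24 0 0 0;0 -38 24 0 0 0;0 -38 24 0 0 0;0 -38 24 0 0 0;0 -38 24 0 0 0'; python3 -m inch '0 -38 24 0 0 0;0 -38 24 0 0 0;0 -38 24 0 0 0;0 -38 24 0 0 0;0 -38 24 0 0 0';python3 -m inch '0 -38 24 0 0 0;0 -38 24 0 0 0;0 -38 24 0 0 0;0 -38 24 0 0 0;0 0 0 0 0 0'
python3 -c "
from h import *
go(rw(-.015,0,.27),down())"
```

```text
t: 2.95
tool_pos: [0.3164, 0.2683, 0.273]
tool_rot: [0.048, 0.705, -0.048, 0.706]
ft_force: [1.1, 0.1, 0.6]
grip_width: -0.0001
t: 3.45
tool_pos: [0.4087, 0.063, 0.2731]
tool_rot: [0.048, 0.705, -0.048, 0.706]
ft_force: [-0.3, 1.6, -0.1]
grip_width: -0.0004
t: 3.95
tool_pos: [0.483, -0.1031, 0.2719]
tool_rot: [0.05, 0.706, -0.05, 0.705]
ft_force: [0.1, 0.5, 0.7]
grip_width: -0.0003
t 3.95 pos [ 0.483  -0.1031  0.2719] f [0.1 0.5 0.7] q [-0.45  0.2   1.46 -0.    1.48 -0.31] w -0.0003
shift tool mm [  1.8 -83.2  52.9]
rotvec [ 0.0003 -0.0011  0.0004]
```

```bash
python3 -m inch '1 -28 18 0 0 0;1 -28 18 0 0 0;0 -27 17 0 0 0;0 0 0 0 0 0;0 0 0 0 0 0'
python3 - <<'E'
from h import *
from bench import *
go(rw(-.015,0,.106),down())
p=snapshot("wrist");cv2.imwrite("pics/w1.png",p["img"])
E
```

```text
t: 4.45
tool_pos: [0.5227, -0.1884, 0.2706]
tool_rot: [0.049, 0.706, -0.049, 0.705]
ft_force: [0.2, 0.8, -0.1]
grip_width: -0.0003
t 4.45 pos [ 0.5227 -0.1884  0.2706] f [ 0.2  0.8 -0.1] q [-0.56  0.35  1.28  0.    1.52 -0.42] w -0.0003
shift tool mm [164.6  -4.4   1.6]
rotvec [ 0.0028 -0.0006 -0.0005]
```

View pics/w1.png

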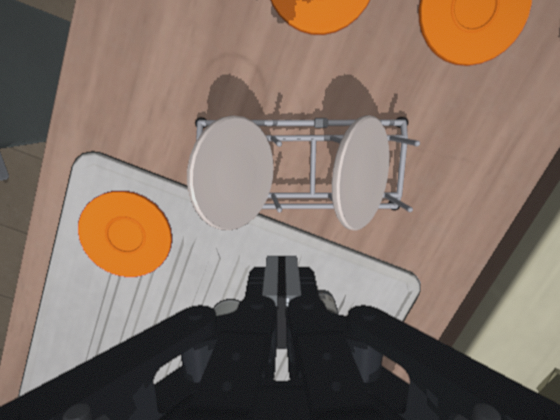

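```bash
python3 -m inch '40 -2 1 0 0 0;40 -2 1 0 0 0;40 0 0 0 0 0;40 0 0 0 0 0;4 0 0 0 0 0'; python3 -m inch '0 0 0 0 0 0'
python3 - <<'E'
from h import *
from bench import *
go(rw(-.015,0,.106),down())
a=snapshot("side");cv2.imwrite("pics/s2.png",cv2.resize(a["img"][150:310,200:400],None,fx=4,fy=3.75))
E
```

```text
t: 5.0
tool_pos: [0.522, -0.1905, 0.1033]
tool_rot: [0.05, 0.708, -0.048, 0.703]
ft_force: [-0.2, 0.3, 0.6]
grip_width: 0.0003
t: 5.1
tool_pos: [0.5244, -0.1923, 0.1078]
tool_rot: [0.049, 0.705, -0.049, 0.705]
ft_force: [0.3, -0.6, 0.8]
grip_width: 0.0001
t 5.1 pos [ 0.5244 -0.1923  0.1078] f [ 0.3 -0.6  0.8] q [-0.56  0.47  1.52  0.    1.14 -0.42] w 0.0001
shift tool mm [ 1.8 -0.7 -0.7]
rotvec [0.0022 0.0001 0.    ]
```

View pics/s2.png

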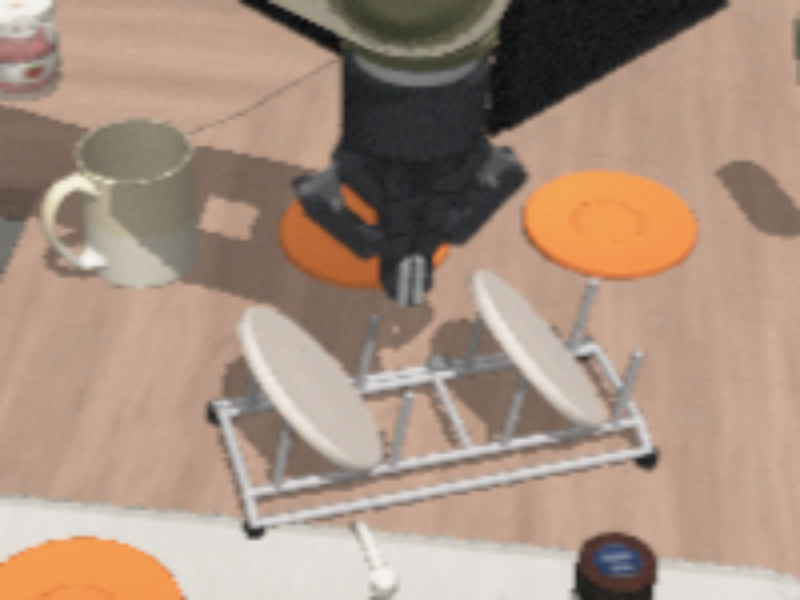

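```bash
python3 -m inch '0 0 8 0 0 0;0 0 8 0 0 0;-1 0 8 0 0 0;-2 0 8 0 0 0;-2 0 8 0 0 0';python3 -m inch '-2 0 8 0 0 0;-2 0 8 0 0 0;-2 0 7 0 0 0;-2 0 7 0 0 0;0 0 0 0 0 0'
python3 - <<'E'
from h import *
from bench import *
go(rw(.084,0,.130),down())
a=snapshot("side");cv2.imwrite("pics/s3.png",cv2.resize(a["img"][150:310,200:400],None,fx=4,fy=3.75))
E
```

```text
t: 5.65
tool_pos: [0.5647, -0.1987, 0.1122]
tool_rot: [0.05, 0.705, -0.05, 0.705]
ft_force: [-0.5, -0.8, -0.9]
grip_width: 0.0003
t: 6.15
tool_pos: [0.5943, -0.2029, 0.12]
tool_rot: [0.05, 0.705, -0.05, 0.706]
ft_force: [0.1, 0.2, -0.0]
grip_width: -0.0001
t 6.15 pos [ 0.5943 -0.2029  0.12  ] f [ 0.1  0.2 -0. ] q [-0.52  0.61  1.27  0.    1.26 -0.37] w -0.0001
shift tool mm [-9.9 -0.1 27.6]
rotvec [0.0008 0.0006 0.0002]
```

View pics/s3.png

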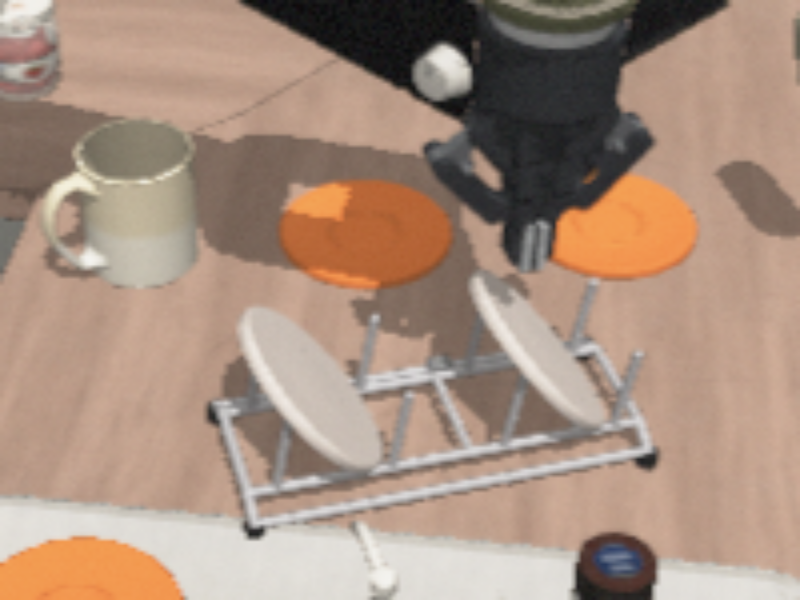

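The finger slipped over the rim without moving the saucer noticeably. I'll go back and push deeper.

```bash
python3 -m inch '-40 0 0 0 0 0;0 0 -36 0 0 0;0 0 -36 0 0 0;0 0 0 0 0 0;30 0 0 0 0 0';python3 -m inch '30 0 0 0 0 0;4 0 0 0 0 0;0 0 0 0 0 0'
python3 -c "
from h import *
go(rw(-.015,0,.095),down())"
```

```text
t: 6.7
tool_pos: [0.5237, -0.1938, 0.1332]
tool_rot: [0.049, 0.703, -0.051, 0.708]
ft_force: [1.5, -0.0, -0.5]
grip_width: -0.0001
t: 7.0
tool_pos: [0.5225, -0.1927, 0.096]
tool_rot: [0.05, 0.706, -0.05, 0.705]
ft_force: [-0.6, 0.8, 0.5]
grip_width: -0.0002
t 7.0 pos [ 0.5225 -0.1927  0.096 ] f [-0.6  0.8  0.5] q [-0.56  0.49  1.54  0.    1.12 -0.42] w -0.0002
shift tool mm [ 1.  -0.   1.2]
rotvec [ 0.0006 -0.0006 -0.0003]
```

```bash
python3 -m inch '0 0 8 0 0 0;0 0 8 0 0 0;0 0 8 0 0 0;0 0 8 0 0 0;0 0 0 0 0 0'
python3 - <<'E'
from h import *
from bench import *
go(rw(.084,0,.120),down())
a=snapshot("side");cv2.imwrite("pics/s4.png",cv2.resize(a["img"][150:310,200:400],None,fx=4,fy=3.75))
E
```

```text
t: 7.5
tool_pos: [0.555, -0.1973, 0.096]
tool_rot: [0.049, 0.705, -0.05, 0.706]
ft_force: [-0.9, 0.2, 0.2]
grip_width: 0.0001
t 7.5 pos [ 0.555  -0.1973  0.096 ] f [-0.9  0.2  0.2] q [-0.54  0.55  1.44  0.    1.16 -0.4 ] w 0.0001
shift tool mm [-24.   -0.1  67.4]
rotvec [0.001  0.0006 0.0003]
```

View pics/s4.png

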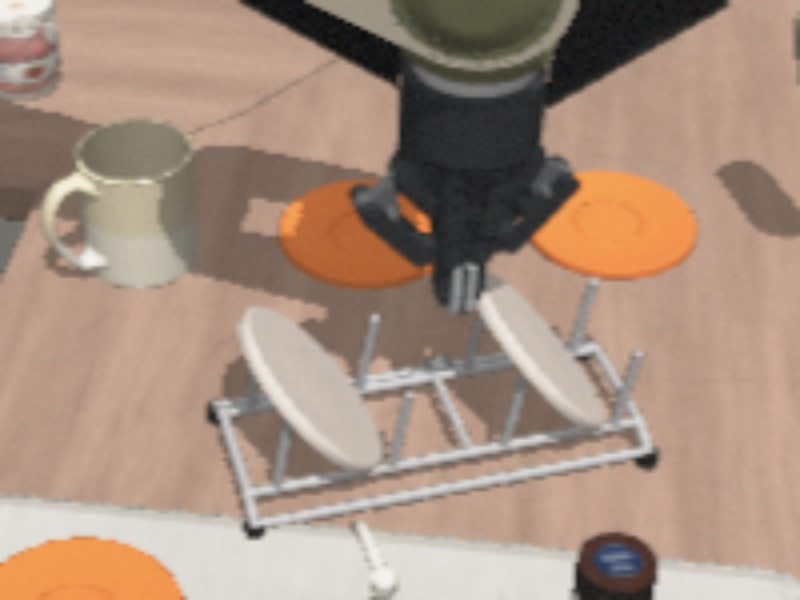

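```bash
python3 -m inch '0 0 7 0 0 0;0 0 7 0 0 0;0 0 7 0 0 0;-1 0 7 0 0 0;0 0 0 0 0 0'
python3 - <<'E'
from h import *
from bench import *
go(rw(.084,0,.120),down())
a=snapshot("side");cv2.imwrite("pics/s5.png",cv2.resize(a["img"][150:310,200:400],None,fx=4,fy=3.75))
E
```

```text
t: 8.05
tool_pos: [0.5825, -0.2012, 0.0969]
tool_rot: [0.05, 0.705, -0.05, 0.706]
ft_force: [-0.0, 0.1, -0.4]
grip_width: 0.0001
t 8.05 pos [ 0.5825 -0.2012  0.0969] f [-0.   0.1 -0.4] q [-0.52  0.6   1.34  0.    1.2  -0.38] w 0.0001
shift tool mm [-23.1  -0.1  39.6]
rotvec [0.0008 0.0005 0.0001]
```

View pics/s5.png

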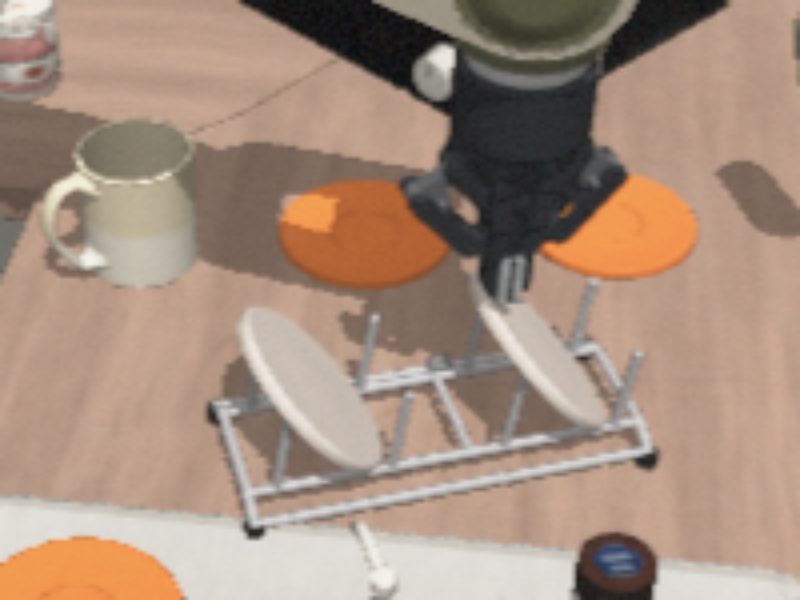

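```bash
python3 - <<'E'
from h import *
from bench import *
for c in("side","scene"):
    p=snapshot(c)
    m=np.ones((420,560),bool);P=world(p,mask=m);g=p["img"].reshape(-1,3)[(p["range_z"]>0).ravel()].mean(1)
    d=P[:,:2]-RC;x=d@ex;y=d@ey
    s=(abs(x)<.12)&(abs(y)<.08)&(P[:,2]>.03)
    X=np.c_[x,y,P[:,2],g][s]*1e3
    f=X[(X[:,3]<95e3)];print(c,"dark",len(f));
    for zz in range(80,160,8):
        k=f[(f[:,2]>=zz)&(f[:,2]<zz+8)]
        if len(k): print(zz,len(k),k[:,:2].min(0).round(),k[:,:2].max(0).round())
    w=X[(X[:,3]>140e3)&(X[:,0]>15)]
    for xx in range(15,110,10):
        k=w[(w[:,0]>=xx)&(w[:,0]<xx+10)]
        if len(k): print("x",xx,len(k),k[:,1:3].min(0).round(),k[:,1:3].max(0).round())
E
```

```text
side dark 3188
128 11 [ 30. -10.] [54. -5.]
136 14 [ 27. -10.] [54.  4.]
144 21 [ 27. -13.] [55.  1.]
152 20 [ 27. -12.] [55.  4.]
x 15 225 [-59. 335.] [ 72. 446.]
x 25 282 [-64. 106.] [ 67. 442.]
x 35 294 [-68.  34.] [ 61. 438.]
x 45 284 [-71.  59.] [ 59. 434.]
x 55 256 [-73.  73.] [ 55. 431.]
x 65 181 [-59.  62.] [ 51. 426.]
x 75 138 [-56.  54.] [ 59. 422.]
x 85 105 [-52.  41.] [ 58. 417.]
x 95 51 [-38.  32.] [ 46. 409.]
x 105 39 [-35.  30.] [41. 81.]
scene dark 1506
128 2 [32. -5.] [36.  2.]
136 13 [28. -8.] [36.  5.]
144 11 [29. -8.] [38.  3.]
152 9 [ 30. -10.] [38. -0.]
x 15 78 [-58. 402.] [ 69. 447.]
x 25 168 [-65. 111.] [ 72. 445.]
x 35 183 [-65.  36.] [ 64. 440.]
x 45 136 [-67.  88.] [ 57. 437.]
x 55 119 [-74.  76.] [ 59. 432.]
x 65 59 [-71.  65.] [ 52. 429.]
x 75 36 [-55.  57.] [ 51. 425.]
x 85 13 [ 23. 407.] [ 46. 420.]
x 95 3 [ 23. 398.] [ 26. 403.]
x 105 15 [-35.  30.] [39. 65.]
```

```bash
python3 - <<'E'
from h import *
from bench import *
p=snapshot("side")
v,u=np.nonzero(p["range_z"]>0)
P=world(p,mask=np.ones((420,560),bool));d=P[:,:2]-RC;x=d@ex*1e3;y=d@ey*1e3;z=P[:,2]*1e3
# line down finger column
for col in (324,327,330):
  for row in range(196,236,2):
    i=np.nonzero((u==col)&(v==row))[0]
    if len(i): i=i[0];print(col,row,x[i].round(),y[i].round(),z[i].round(),p["img"][row,col])
cv2.imwrite("pics/s6.png",cv2.resize(p["img"][185:260,290:370],None,fx=8,fy=8,interpolation=cv2.INTER_CUBIC))
E
```

```text
324 196 26.0 -17.0 233.0 [47 45 44]
324 198 26.0 -19.0 230.0 [40 39 37]
324 200 26.0 -19.0 224.0 [47 43 44]
324 202 27.0 -19.0 218.0 [50 48 49]
324 204 28.0 -16.0 210.0 [46 46 44]
324 206 28.0 -18.0 207.0 [49 47 47]
324 208 29.0 -15.0 199.0 [52 50 47]
324 210 29.0 -17.0 194.0 [50 49 47]
324 212 30.0 -17.0 188.0 [35 28 31]
324 214 32.0 -12.0 179.0 [48 49 49]
324 216 33.0 -11.0 171.0 [52 49 49]
324 218 33.0 -12.0 167.0 [43 40 42]
324 220 35.0 -8.0 157.0 [78 78 77]
324 222 34.0 -11.0 154.0 [95 93 93]
324 224 35.0 -11.0 148.0 [106 106 106]
324 226 36.0 -10.0 141.0 [111 111 110]
324 228 35.0 -12.0 137.0 [123 124 122]
324 230 36.0 -11.0 130.0 [127 129 127]
324 232 43.0 5.0 107.0 [136 143 152]
324 234 39.0 -6.0 112.0 [217 225 232]
327 196 36.0 -9.0 226.0 [34 31 29]
327 198 33.0 -19.0 228.0 [38 39 37]
327 200 33.0 -20.0 224.0 [47 45 45]
327 202 34.0 -19.0 217.0 [46 44 45]
327 204 35.0 -17.0 210.0 [51 48 48]
327 206 35.0 -17.0 204.0 [44 40 39]
327 208 36.0 -16.0 198.0 [49 48 49]
327 210 36.0 -16.0 192.0 [53 49 50]
327 212 44.0 1.0 172.0 [47 46 46]
327 214 42.0 -5.0 171.0 [46 40 38]
327 216 43
[... 378 characters left out ...]
35 31 29]
330 198 42.0 -12.0 221.0 [36 33 32]
330 200 43.0 -11.0 214.0 [34 35 35]
330 202 44.0 -9.0 207.0 [45 41 39]
330 204 44.0 -11.0 203.0 [48 46 45]
330 206 47.0 -6.0 194.0 [45 45 42]
330 208 46.0 -10.0 191.0 [37 38 36]
330 210 45.0 -12.0 188.0 [37 35 33]
330 212 45.0 -13.0 182.0 [33 36 31]
330 214 46.0 -13.0 176.0 [43 38 39]
330 216 47.0 -11.0 169.0 [46 45 43]
330 218 47.0 -12.0 164.0 [88 89 87]
330 220 50.0 -7.0 153.0 [117 119 117]
330 222 49.0 -10.0 150.0 [112 110 110]
330 224 50.0 -9.0 143.0 [96 97 95]
330 226 51.0 -8.0 136.0 [95 95 92]
330 228 111.0 129.0 -3.0 [134 146 169]
330 230 81.0 57.0 60.0 [135 140 148]
330 232 74.0 41.0 69.0 [177 187 197]
330 234 69.0 28.0 75.0 [177 187 198]
```

View pics/s6.png

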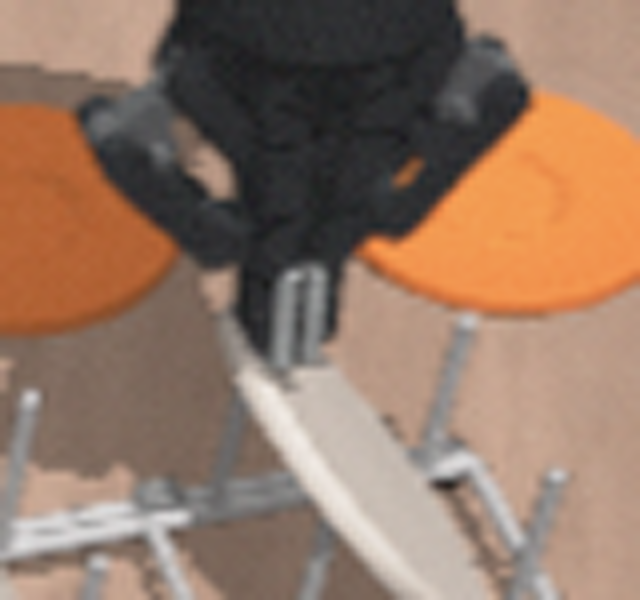

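```bash
python3 - <<'E'
from h import *
from bench import *
o=bot.get_obs();M=R.from_quat(o["tool_rot"]).as_matrix();t=o["tool_pos"]
p=snapshot("side")
im=cv2.resize(p["img"][185:260,290:370],None,fx=8,fy=8,interpolation=cv2.INTER_CUBIC)
for a,col in((.008,(0,0,255)),(-.011,(0,255,0)),(-.03,(255,0,0))):
    q=proj(p,t+M[:,0]*a);print(a,q);cv2.circle(im,tuple(int(v) for v in (q-[290,185])*8+4),5,col,-1)
cv2.imwrite("pics/s7.png",im)
w=snapshot("wrist");cv2.imwrite("pics/w7.png",w["img"])
q=proj(w,t+M[:,0]*.008);print("wrist tip",q)
for r in range(225,330,8): print(r,world(w,[281,r])[0].round(3),w["img"][r,281])
E
```

```text
0.008 [324.24304222 239.26744538]
-0.011 [324.82311157 233.30991872]
-0.03 [325.41773707 227.20289503]
wrist tip [281.79415586 241.39565157]
225 [ 0.584 -0.183  0.112] [126 128 135]
233 [ 0.583 -0.187  0.112] [129 131 136]
241 [ 0.582 -0.192  0.112] [126 129 135]
249 [ 0.582 -0.196  0.112] [127 130 136]
257 [ 0.583 -0.19   0.134] [27 24 23]
265 [ 0.583 -0.19   0.141] [27 27 27]
273 [ 0.583 -0.191  0.147] [26 24 25]
281 [ 0.583 -0.191  0.153] [30 28 28]
289 [ 0.583 -0.19   0.159] [25 24 24]
297 [ 0.583 -0.191  0.164] [64 62 61]
305 [ 0.582 -0.195  0.163] [61 58 58]
313 [ 0.582 -0.198  0.163] [61 60 58]
321 [ 0.581 -0.2    0.164] [61 58 59]
329 [ 0.581 -0.204  0.163] [62 58 58]
```

View pics/s7.png

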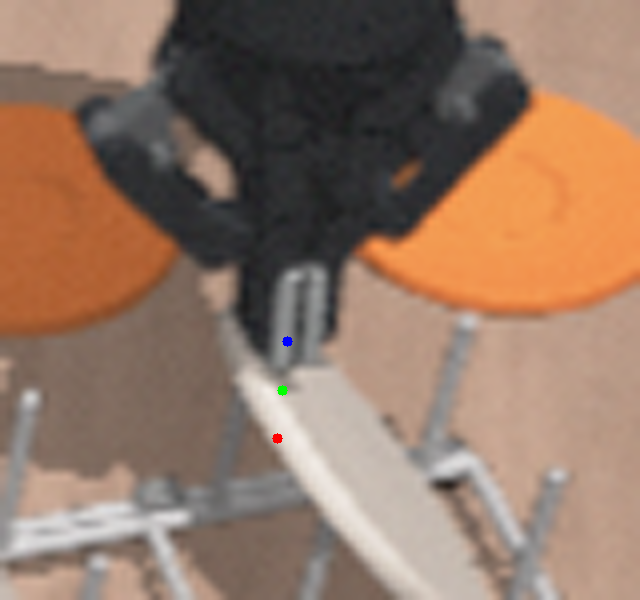

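View pics/w7.png

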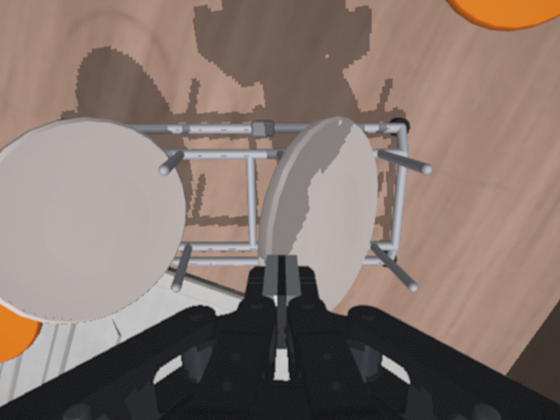

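Comparing with the wrist view at w1, the rear saucer is more upright. Its face at rack x=44 is now at z=0.112, so the finger is behind it and pushing. I'll continue.

```bash
python3 -m inch '0 0 7 0 0 0;0 0 7 0 0 0;-1 0 6 0 0 0;-2 0 6 0 0 0;0 0 0 0 0 0'
python3 - <<'E'
from h import *
from bench import *
go(rw(.084,0,.120),down())
a=snapshot("side");cv2.imwrite("pics/s8.png",cv2.resize(a["img"][150:310,200:400],None,fx=4,fy=3.75))
E
```

```text
t: 8.85
tool_pos: [0.6082, -0.2048, 0.1001]
tool_rot: [0.05, 0.705, -0.05, 0.706]
ft_force: [-0.5, -0.6, -0.0]
grip_width: -0.0002
t 8.85 pos [ 0.6082 -0.2048  0.1001] f [-0.5 -0.6 -0. ] q [-0.51  0.66  1.24  0.    1.24 -0.37] w -0.0002
shift tool mm [-19.9  -0.1  13.6]
rotvec [0.0008 0.0007 0.0002]
```

View pics/s8.png

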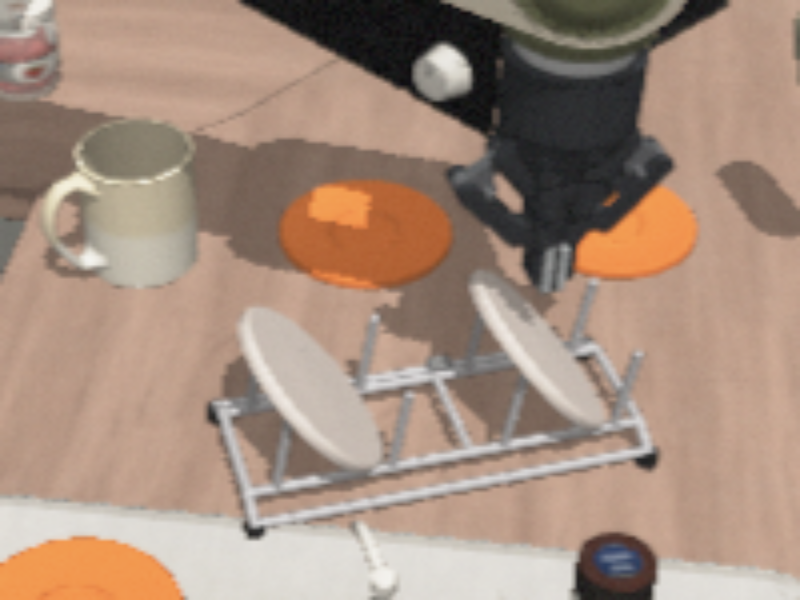

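```bash
python3 - <<'E'
from h import *
from bench import *
o=bot.get_obs();M=R.from_quat(o["tool_rot"]).as_matrix();t=o["tool_pos"]
p=snapshot("side")
im=cv2.resize(p["img"][185:260,300:380],None,fx=8,fy=8,interpolation=cv2.INTER_CUBIC)
for a,col in((.008,(0,0,255)),(-.011,(0,255,0)),(-.03,(255,0,0))):
    q=proj(p,t+M[:,0]*a);cv2.circle(im,tuple(int(v) for v in (q-[300,185])*8+4),5,col,-1)
cv2.imwrite("pics/s9.png",im)
q=proj(p,t)
for r in range(int(q[1])-14,int(q[1])+10,2): 
    X=world(p,[round(q[0]),r])[0];print(r,X.round(3),((X[:2]-RC)@ex).round(3),p["img"][r,round(q[0])])
for r in cut_out(p,"saucer_a"):
    if p["img"][r["mask"]].mean(0)[0]<120: continue
    c,n=plane(world(p,mask=r["mask"]));print(np.round(r["uv"]),n.round(3))
E
```

```text
219 [ 0.597 -0.213  0.156] 0.061 [70 68 68]
221 [ 0.598 -0.212  0.149] 0.061 [90 89 89]
223 [ 0.598 -0.214  0.145] 0.061 [97 99 99]
225 [ 0.598 -0.215  0.139] 0.061 [112 110 109]
227 [ 0.599 -0.214  0.132] 0.063 [121 121 120]
229 [ 0.677 -0.093 -0.001] 0.122 [ 89 101 121]
231 [ 0.673 -0.101 -0.001] 0.12 [ 91 103 121]
233 [ 0.669 -0.108 -0.001] 0.117 [ 94 105 125]
235 [ 0.666 -0.114 -0.002] 0.115 [170 180 195]
237 [ 0.63  -0.17   0.052] 0.087 [175 183 195]
239 [ 0.624 -0.181  0.057] 0.083 [178 186 197]
241 [ 0.614 -0.198  0.069] 0.075 [178 186 199]
[276. 254.] [ 0.774 -0.108  0.623]
[330. 245.] [ 0.774 -0.108  0.624]
```

View pics/s9.png

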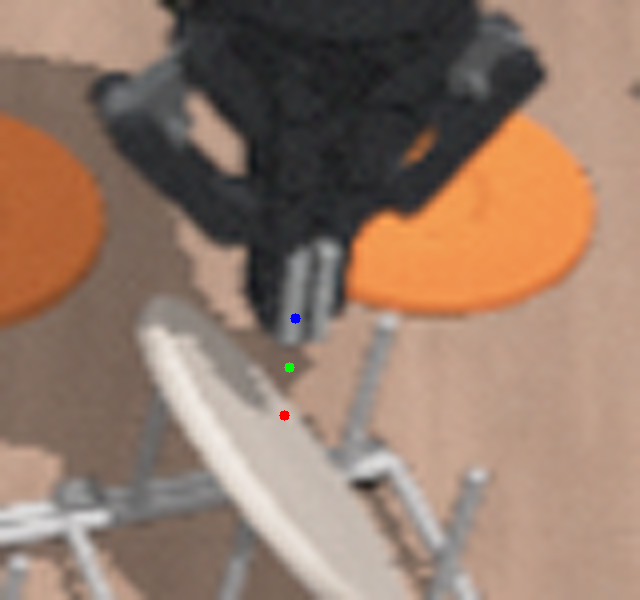

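```bash
python3 - <<'E'
from h import *
import pickle
p=pickle.load(open("side0.pkl","rb"));t=np.array([.22387,.47464,.20249])
for n in("side","scene"):
    p=pickle.load(open(n+"0.pkl","rb"))
    P=world(p,mask=np.ones((420,560),bool));g=p["img"].reshape(-1,3)[(p["range_z"]>0).ravel()].mean(1)
    s=(np.linalg.norm(P[:,:2]-t[:2],axis=1)<.1)&(P[:,2]>.12)&(P[:,2]<.32)
    zz=np.array([.427,.904]);yy=np.array([-.904,.427])
    for a in np.arange(.16,.30,.01):
        k=s&(P[:,2]>=a)&(P[:,2]<a+.01)
        if k.sum(): d=P[k][:,:2]-t[:2];print(n,a.round(2),k.sum(),(d@zz).min().round(3),(d@zz).max().round(3),(d@yy).min().round(3),(d@yy).max().round(3))
w=pickle.load(open("wrist0.pkl","rb"))
for uv in((172,275),(165,290),(395,275),(402,290),(395,272)): print(uv,world(w,uv)[0].round(3))
E
```

```text
side 0.24 36 -0.054 0.047 -0.009 0.015
side 0.25 52 -0.06 0.045 -0.01 0.014
side 0.26 54 -0.063 0.045 -0.009 0.012
side 0.27 60 -0.061 0.053 -0.009 0.013
side 0.28 41 -0.077 0.068 -0.011 0.017
side 0.29 86 -0.079 0.068 -0.011 0.016
scene 0.24 17 -0.052 0.048 -0.012 0.009
scene 0.25 28 -0.059 0.037 -0.012 0.01
scene 0.26 26 -0.058 -0.044 -0.012 0.01
scene 0.27 27 -0.063 -0.045 -0.011 0.01
scene 0.28 1 -0.058 -0.058 -0.001 -0.001
scene 0.29 47 -0.077 -0.037 -0.015 0.011
(172, 275) [0.197 0.44  0.252]
(165, 290) [0.198 0.439 0.26 ]
(395, 275) [0.232 0.518 0.254]
(402, 290) [0.232 0.517 0.264]
(395, 272) [0.232 0.519 0.252]
```

Both cameras agree that the fingertips sit about 36 mm farther back along the tool axis than stated: the shut tip is at reported TCP minus 28 mm. That explains the slips, so I'll correct for it and push again.

```bash
python3 -m inch '-30 0 -5 0 0 0;0 0 -40 0 0 0;0 0 -40 0 0 0;0 0 0 0 0 0;30 0 0 0 0 0';python3 -m inch '20 0 0 0 0 0;19 0 0 0 0 0;0 0 0 0 0 0;0 0 0 0 0 0'
python3 - <<'E'
from h import *
from bench import *
go(rw(-.015,0,.06),down())
a=snapshot("side");cv2.imwrite("pics/s10.png",cv2.resize(a["img"][150:310,200:400],None,fx=4,fy=3.75))
E
```

```text
t: 9.5
tool_pos: [0.5247, -0.194, 0.1033]
tool_rot: [0.049, 0.703, -0.051, 0.708]
ft_force: [1.4, -0.2, -0.1]
grip_width: -0.0
t: 9.9
tool_pos: [0.5237, -0.193, 0.0615]
tool_rot: [0.05, 0.705, -0.05, 0.706]
ft_force: [0.4, 0.0, 0.8]
grip_width: -0.0005
t 9.9 pos [ 0.5237 -0.193   0.0615] f [0.4 0.  0.8] q [-0.56  0.53  1.57 -0.    1.04 -0.42] w -0.0005
shift tool mm [ 1.5  0.1 -0.1]
rotvec [0.0006 0.0005 0.0002]
```

View pics/s10.png

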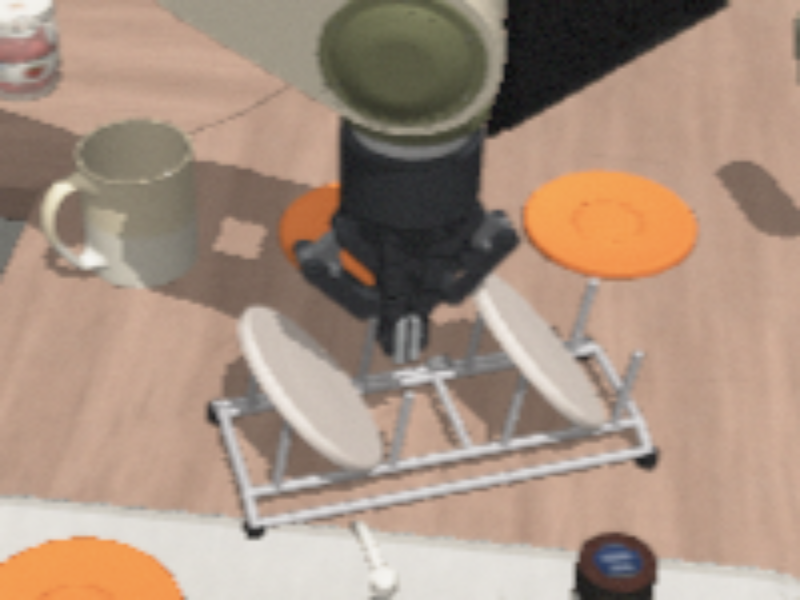

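```bash
python3 -m inch '0 0 8 0 0 0;0 0 8 0 0 0;-1 0 8 0 0 0;-2 0 8 0 0 0;-2 0 8 0 0 0';python3 -m inch '-2 0 8 0 0 0;-2 0 8 0 0 0;-2 0 7 0 0 0;-2 0 7 0 0 0;0 0 0 0 0 0'
python3 - <<'E'
from h import *
from bench import *
go(rw(.084,0,.086),down())
a=snapshot("side");cv2.imwrite("pics/s11.png",cv2.resize(a["img"][150:310,200:400],None,fx=4,fy=3.75))
E
```

```text
t: 10.45
tool_pos: [0.5636, -0.1985, 0.0661]
tool_rot: [0.05, 0.705, -0.05, 0.705]
ft_force: [-1.2, -0.1, 0.1]
grip_width: -0.0001
t: 10.95
tool_pos: [0.5934, -0.2028, 0.0741]
tool_rot: [0.05, 0.705, -0.05, 0.706]
ft_force: [-0.1, 0.1, 0.4]
grip_width: 0.0001
t 10.95 pos [ 0.5934 -0.2028  0.0741] f [-0.1  0.1  0.4] q [-0.52  0.65  1.32  0.    1.16 -0.38] w 0.0001
shift tool mm [-11.9  -0.   28.5]
rotvec [0.0008 0.0008 0.0003]
```

View pics/s11.png

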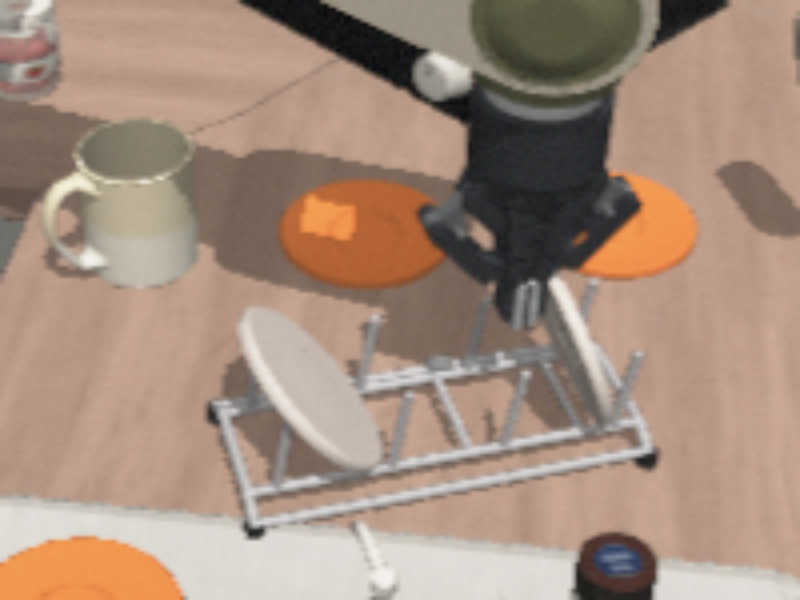

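```bash
python3 -m inch '-2 0 6 0 0 0;-2 0 6 0 0 0;-2 0 5 0 0 0;-2 0 4 0 0 0;0 0 0 0 0 0'
python3 - <<'E'
from h import *
from bench import *
go(rw(.084,0,.086),down())
a=snapshot("side");cv2.imwrite("pics/s12.png",cv2.resize(a["img"][150:310,200:400],None,fx=4,fy=3.75))
E
```

```text
t: 11.5
tool_pos: [0.6139, -0.2057, 0.0822]
tool_rot: [0.05, 0.705, -0.05, 0.706]
ft_force: [1.0, -0.1, 0.0]
grip_width: -0.0002
t 11.5 pos [ 0.6139 -0.2057  0.0822] f [ 1.  -0.1  0. ] q [-0.5   0.69  1.24  0.    1.21 -0.36] w -0.0002
shift tool mm [-3.8 -0.1  7.8]
rotvec [0.0007 0.0007 0.0003]
```

View pics/s12.png

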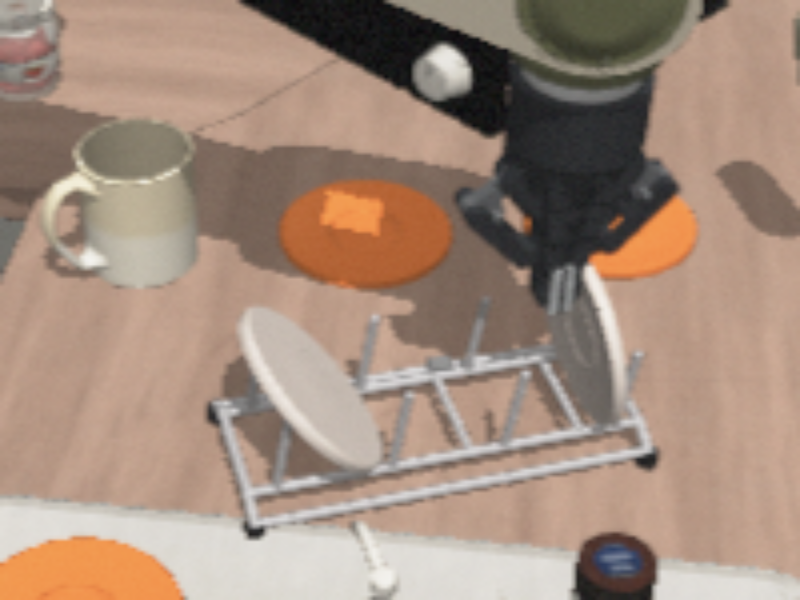

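```bash
python3 -m inch '0 0 2 0 0 0;0 0 0 0 0 0;-1 0 -6 0 0 0;-5 0 -15 0 0 0;-20 0 -35 0 0 0'
python3 - <<'E'
from h import *
from bench import *
a=snapshot("side");cv2.imwrite("pics/s13.png",cv2.resize(a["img"][150:310,200:400],None,fx=4,fy=3.75))
for r in cut_out(a,"saucer_a"):
    if a["img"][r["mask"]].mean(0)[0]<120: continue
    c,n=plane(world(a,mask=r["mask"]));print(np.round(r["uv"]),n.round(3),c.round(3))
# target for the front push start: rim at rack x -112
go(rw(-.155,0,.11),down())
E
```

```text
t: 12.05
tool_pos: [0.5589, -0.1975, 0.1061]
tool_rot: [0.05, 0.706, -0.049, 0.704]
ft_force: [-0.0, 0.1, 0.3]
grip_width: -0.0004
[276. 256.] [ 0.775 -0.106  0.624] [ 0.469 -0.186  0.073]
[338. 240.] [-0.893  0.136 -0.429] [ 0.6   -0.23   0.106]
[292. 336.] [ 0.42   0.889 -0.181] [ 0.409 -0.415  0.081]
t 12.15 pos [ 0.5578 -0.1977  0.1101] f [1.1 0.5 0.4] q [-0.54  0.54  1.41 -0.    1.19 -0.4 ] w -0.0001
shift tool mm [-1.000e-01 -0.000e+00 -1.745e+02]
rotvec [0.0001 0.0011 0.0007]
```

View pics/s13.png

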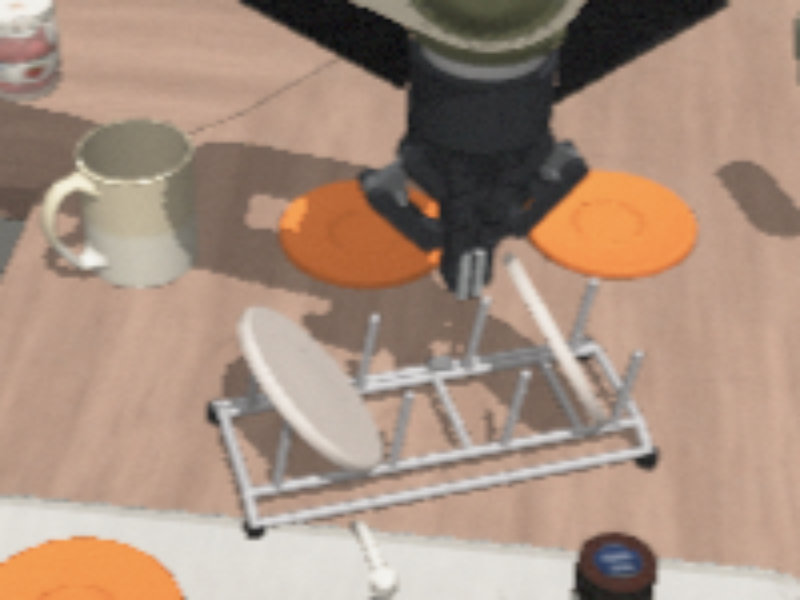

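```bash
python3 -m inch '0 0 -36 0 0 0;25 0 0 0 0 0;23 0 0 0 0 0;0 0 0 0 0 0';python3 -m inch '0 0 8 0 0 0;0 0 8 0 0 0;-1 0 8 0 0 0;-2 0 8 0 0 0;-2 0 8 0 0 0';python3 -m inch '-2 0 8 0 0 0;-2 0 8 0 0 0;-2 0 7 0 0 0;-2 0 7 0 0 0;-2 0 6 0 0 0'; python3 -m inch '-2 0 5 0 0 0;-2 0 4 0 0 0;-1 0 3 0 0 0;0 0 2 0 0 0;0 0 0 0 0 0'
python3 - <<'E'
from h import *
from bench import *
go(rw(.092,0,.086),down())
a=snapshot("side");cv2.imwrite("pics/s14.png",cv2.resize(a["img"][150:310,200:400],None,fx=4,fy=3.75))
E
```

```text
t: 12.55
tool_pos: [0.5227, -0.1921, 0.0575]
tool_rot: [0.051, 0.707, -0.049, 0.704]
ft_force: [-0.1, -0.3, 0.7]
grip_width: 0.0
t: 13.05
tool_pos: [0.5647, -0.1987, 0.0654]
tool_rot: [0.05, 0.705, -0.05, 0.705]
ft_force: [-0.3, -0.2, 0.9]
grip_width: -0.0002
t: 13.55
tool_pos: [0.6001, -0.2037, 0.075]
tool_rot: [0.05, 0.705, -0.05, 0.705]
ft_force: [-0.4, 0.4, 0.6]
grip_width: -0.0001
t: 14.05
tool_pos: [0.6135, -0.2056, 0.0798]
tool_rot: [0.05, 0.705, -0.05, 0.705]
ft_force: [-0.3, -0.3, -0.4]
grip_width: -0.0001
t 14.05 pos [ 0.6135 -0.2056  0.0798] f [-0.3 -0.3 -0.4] q [-0.5   0.69  1.24 -0.    1.21 -0.36] w -0.0001
shift tool mm [-6.2 -0.1 16.3]
rotvec [ 0.0006 -0.0001  0.    ]
```

View pics/s14.png

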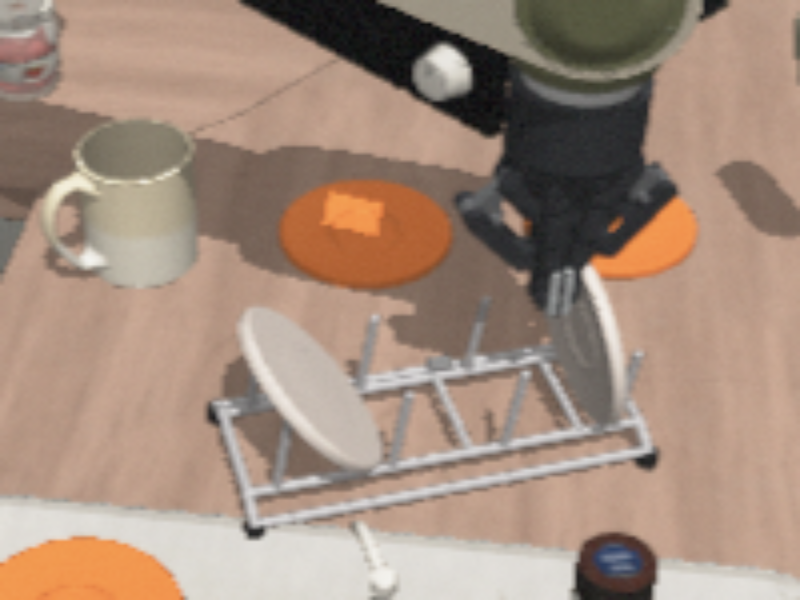

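```bash
python3 -m inch '0 0 4 0 0 0;0 0 3 0 0 0;0 0 2 0 0 0;0 0 0 0 0 0'
python3 - <<'E'
from h import *
from bench import *
go(rw(.092,0,.086),down())
a=snapshot("side");cv2.imwrite("pics/s15.png",cv2.resize(a["img"][190:270,300:400],None,fx=7,fy=7))
E
```

```text
t: 14.5
tool_pos: [0.6225, -0.2068, 0.0798]
tool_rot: [0.05, 0.705, -0.05, 0.705]
ft_force: [-0.3, -0.2, -0.4]
grip_width: 0.0
t 14.5 pos [ 0.6225 -0.2068  0.0798] f [-0.3 -0.2 -0.4] q [-0.5   0.71  1.21  0.    1.22 -0.36] w 0.0
shift tool mm [-6.2 -0.1  7.2]
rotvec [ 0.0007  0.     -0.    ]
```

View pics/s15.png

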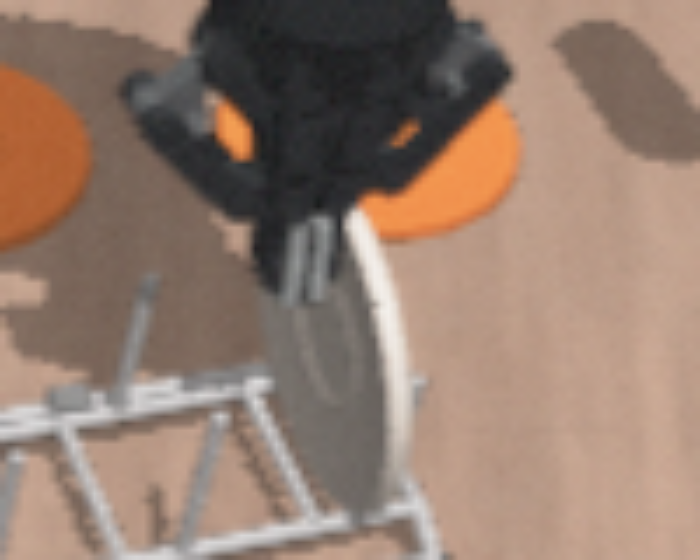

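```bash
python3 -m inch '0 0 2 0 0 0;0 0 0 0 0 0;0 0 -3 0 0 0;0 0 -6 0 0 0;0 0 -10 0 0 0';python3 -m inch '-5 0 -10 0 0 0;-20 0 -10 0 0 0;-30 0 0 0 0 0;0 0 0 0 0 0'
python3 - <<'E'
from h import *
from bench import *
a=snapshot("side");cv2.imwrite("pics/s16.png",cv2.resize(a["img"][150:310,200:400],None,fx=4,fy=3.75))
go(rw(-.155,0,.16),down())
E
```

```text
t: 15.05
tool_pos: [0.605, -0.2044, 0.0798]
tool_rot: [0.05, 0.705, -0.05, 0.705]
ft_force: [-0.2, 0.5, -0.5]
grip_width: 0.0001
t: 15.45
tool_pos: [0.5867, -0.2024, 0.1392]
tool_rot: [0.049, 0.703, -0.051, 0.708]
ft_force: [-0.1, 0.0, 0.7]
grip_width: 0.0002
t 15.5 pos [ 0.586  -0.202   0.1369] f [-0.5  0.1 -0.3] q [-0.52  0.57  1.29 -0.    1.28 -0.38] w 0.0004
shift tool mm [ -23.8    0.3 -203. ]
rotvec [0.0005 0.0036 0.0015]
```

View pics/s16.png

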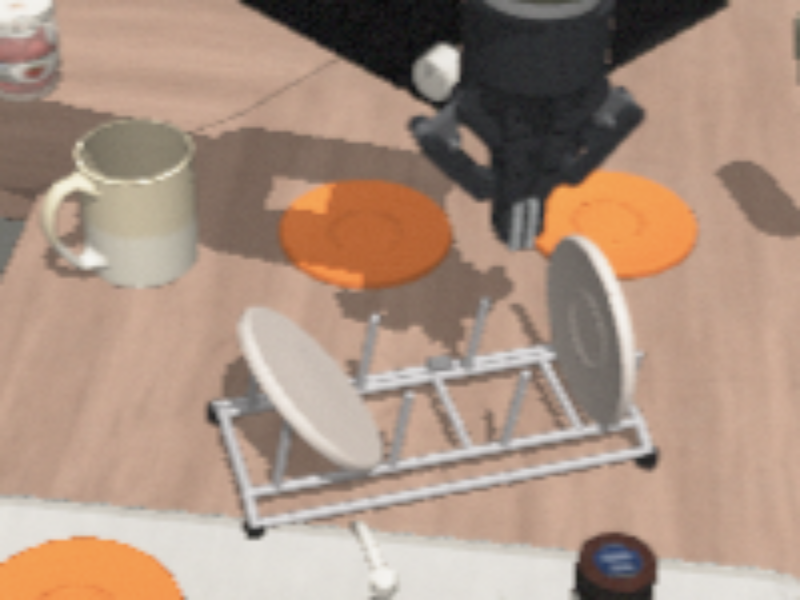

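The rear saucer now stands, leaning on its tines. The front one is next.

```bash
python3 -m inch '-8 0 -40 0 0 0;-8 0 -40 0 0 0;-8 0 -41 0 0 0;0 0 -41 0 0 0;0 0 -41 0 0 0';python3 -m inch '0 0 0 0 0 0;33 0 0 0 0 0;33 0 0 0 0 0;33 0 0 0 0 0;0 0 0 0 0 0'
python3 - <<'E'
from h import *
from bench import *
a=snapshot("side");cv2.imwrite("pics/s17.png",cv2.resize(a["img"][150:310,200:400],None,fx=4,fy=3.75))
go(rw(-.155,0,.06),down())
E
```

```text
t: 16.0
tool_pos: [0.3826, -0.1723, 0.1581]
tool_rot: [0.05, 0.706, -0.049, 0.705]
ft_force: [0.3, -1.6, -0.3]
grip_width: 0.0003
t: 16.5
tool_pos: [0.3827, -0.1714, 0.0566]
tool_rot: [0.051, 0.708, -0.048, 0.703]
ft_force: [0.4, -0.0, 0.9]
grip_width: 0.0002
t 16.55 pos [ 0.3839 -0.1724  0.0588] f [ 0.2 -0.5  1.2] q [-0.7   0.28  1.97 -0.    0.89 -0.56] w 0.0
shift tool mm [-1.2 -0.6  1.2]
rotvec [ 0.0006 -0.0035 -0.0022]
```

View pics/s17.png

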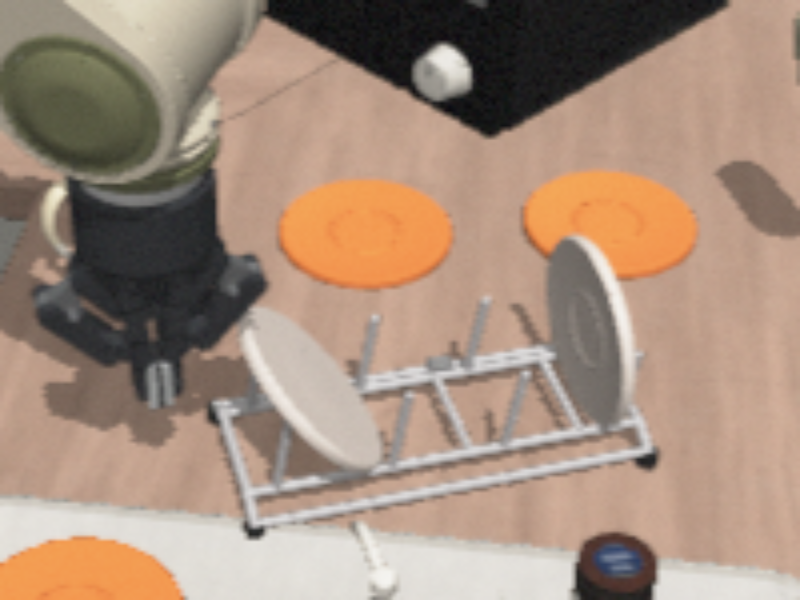

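```bash
python3 -m inch '0 0 8 0 0 0;0 0 8 0 0 0;-1 0 8 0 0 0;-2 0 8 0 0 0;-2 0 8 0 0 0';python3 -m inch '-2 0 8 0 0 0;-2 0 8 0 0 0;-2 0 7 0 0 0;-2 0 7 0 0 0;-2 0 6 0 0 0'; python3 -m inch '-2 0 5 0 0 0;-2 0 4 0 0 0;-1 0 3 0 0 0;0 0 2 0 0 0;0 0 0 0 0 0';python3 -m inch '0 0 4 0 0 0;0 0 3 0 0 0;0 0 2 0 0 0;0 0 0 0 0 0'
python3 - <<'E'
from h import *
from bench import *
go(rw(-.053,0,.08),down())
a=snapshot("side");cv2.imwrite("pics/s18.png",cv2.resize(a["img"][150:310,200:400],None,fx=4,fy=3.75))
E
```

```text
t: 17.05
tool_pos: [0.4251, -0.1789, 0.0654]
tool_rot: [0.05, 0.705, -0.05, 0.705]
ft_force: [-1.7, 0.4, 0.8]
grip_width: 0.0001
t: 17.55
tool_pos: [0.4605, -0.1839, 0.075]
tool_rot: [0.05, 0.705, -0.05, 0.705]
ft_force: [0.8, 0.2, -0.5]
grip_width: 0.0004
t: 18.05
tool_pos: [0.4739, -0.1858, 0.0798]
tool_rot: [0.05, 0.705, -0.05, 0.705]
ft_force: [-0.5, -0.4, -0.1]
grip_width: 0.0003
t: 18.45
tool_pos: [0.4829, -0.1871, 0.0798]
tool_rot: [0.05, 0.705, -0.05, 0.705]
ft_force: [-0.0, -0.9, 0.5]
grip_width: 0.0
t 18.45 pos [ 0.4829 -0.1871  0.0798] f [-0.  -0.9  0.5] q [-0.6   0.43  1.68 -0.    1.03 -0.46] w 0.0
shift tool mm [-0.2 -0.   3.2]
rotvec [0.0007 0.     0.    ]
```

View pics/s18.png

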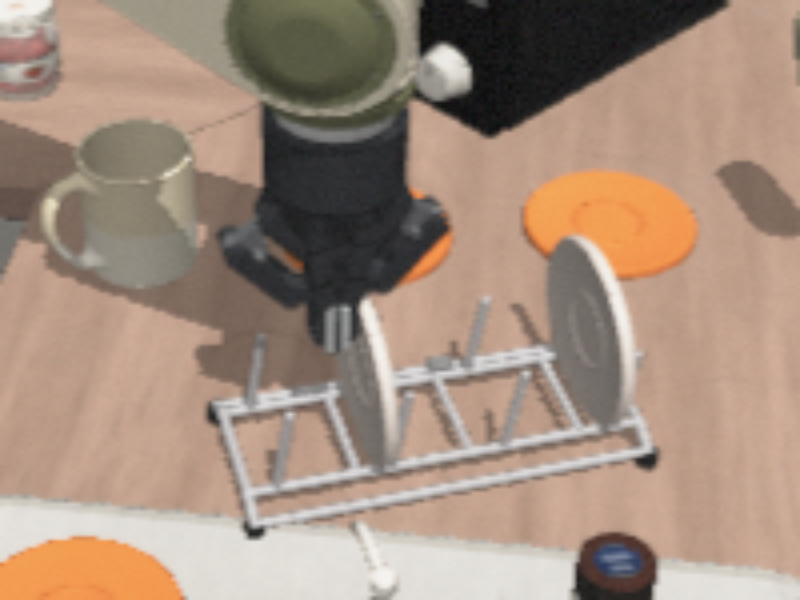

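```bash
python3 -m inch '0 0 3 0 0 0;0 0 2 0 0 0;0 0 0 0 0 0;0 0 -3 0 0 0;0 0 -6 0 0 0';python3 -m inch '0 0 -10 0 0 0;-5 0 -10 0 0 0;-20 0 -10 0 0 0;-35 0 0 0 0 0;-35 0 0 0 0 0'
python3 - <<'E'
from h import *
from bench import *
a=snapshot("side");cv2.imwrite("pics/s19.png",cv2.resize(a["img"][150:310,200:400],None,fx=4,fy=3.75))
go(rw(-.053,0,.08),down())
E
```

```text
t: 19.0
tool_pos: [0.4785, -0.1864, 0.0798]
tool_rot: [0.05, 0.705, -0.05, 0.705]
ft_force: [0.1, 0.5, 0.6]
grip_width: 0.0001
t: 19.5
tool_pos: [0.4479, -0.182, 0.1763]
tool_rot: [0.05, 0.706, -0.05, 0.705]
ft_force: [1.0, -0.9, -0.4]
grip_width: -0.0
t 19.55 pos [ 0.4501 -0.1834  0.1821] f [ 0.8 -1.2  6.7] q [-0.63  0.24  1.65 -0.    1.24 -0.49] w 0.0002
shift tool mm [102.4   1.4  35.3]
rotvec [0.0005 0.008  0.0043]
```

View pics/s19.png

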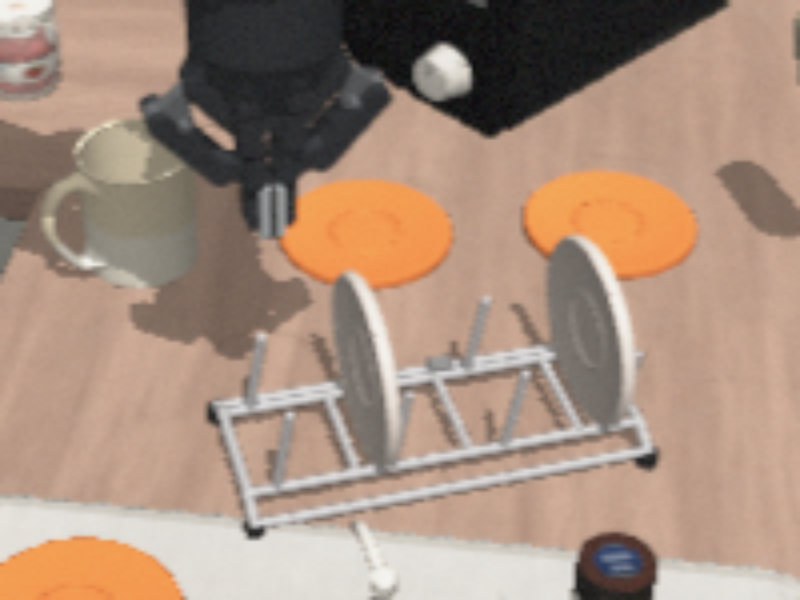

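```bash
python3 - <<'E'
from h import *
from bench import *
o=bot.get_obs()
for cam in("scene","side"):
    p=snapshot(cam)
    for r in cut_out(p,"saucer_c"):
        if p["img"][r["mask"]].mean(0)[0]<120 or r["uv"][0]>250: continue
        P=world(p,mask=r["mask"]);c,n=plane(P)
        if n[0]>0:n=-n
        h=np.cross([0,0,1],n);h/=np.linalg.norm(h);u=np.cross(n,h)
        print("h",h,"u",u)
        Q=P[(abs((P-c)@n)<.006)]
        a=(Q-[.38,.325,0])@h;b=Q[:,2]
        print(cam,r["confidence"],c.round(4),n.round(3),"lat",np.percentile(a,[0,2,50,98,100]).round(4),"z",b.min().round(3),b.max().round(3))
        tp=Q[Q[:,2]>np.percentile(Q[:,2],95)];print("top pts",tp.mean(0).round(4),"lat",((tp-[.38,.325,0])@h).mean().round(4))
        print("jar lat",(np.array([.4305,.314,0])-[.38,.325,0])@h, "n.c",c@n)
    for r in cut_out(p,"jam_jar")[:1]:
        P=world(p,mask=r["mask"]);t=P[P[:,2]>.078];print("jar top",t.mean(0).round(4),t.min(0).round(3),t.max(0).round(3))
    y=(slice(110,200),slice(140,240)) if cam=="side" else (slice(140,230),slice(110,210))
    cv2.imwrite(f"pics/c_{cam}.png",cv2.resize(p["img"][y],None,fx=6,fy=6,interpolation=cv2.INTER_CUBIC))
E
```

```text
h [-0.44957559 -0.89324229  0.        ] u [ 0.23688104 -0.11922402  0.96419552]
scene 0.62 [0.3833 0.3263 0.0644] [-0.861  0.433  0.265] lat [-0.0671 -0.0598  0.0021  0.057   0.0618] z 0.008 0.122
top pts [0.3962 0.3183 0.12  ] lat -0.0013
jar lat -0.01287790235649917 n.c -0.17159310442641065
jar top [0.4218 0.3029 0.0839] [0.389 0.274 0.078] [0.451 0.339 0.089]
h [-0.47241566 -0.88137588  0.        ] u [ 0.22107688 -0.11849675  0.96803075]
side 0.7 [0.3775 0.3069 0.0704] [-0.853  0.457  0.251] lat [-0.0535 -0.0456  0.0245  0.0597  0.0629] z 0.011 0.121
top pts [0.3935 0.3181 0.1173] lat -0.0003
jar lat -0.014161856047235983 n.c -0.1640745366467402
jar top [0.4177 0.3045 0.0819] [0.388 0.275 0.078] [0.448 0.34  0.086]
```

View pics/c_side.png

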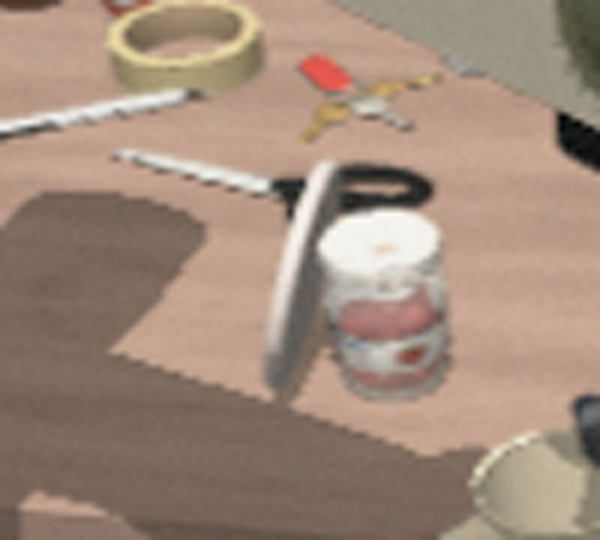

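```bash
cat >> h.py <<'E'
n=np.array([-.887*np.cos(np.radians(15)),.461*np.cos(np.radians(15)),np.sin(np.radians(15))]);n/=np.linalg.norm(n)
hh=np.cross([0,0,1],n);hh/=np.linalg.norm(hh);u=np.cross(n,hh)
CC=np.array([.3857,.3251,.0611])
RG=np.c_[-u,np.cross(-n,-u),-n]
E
python3 -c "
from h import *
go(CC+u*.11+[0,0,.0],RG)"
```

```text
t 19.85 pos [ 0.4483 -0.1819  0.1739] f [0.  0.1 0.1] q [-0.63  0.25  1.66  0.    1.23 -0.49] w -0.0004
shift tool mm [   7.2  483.7 -106.3]
rotvec [0.3365 0.2573 0.0436]
```

```bash
python3 -m inch '-15 40 -9 0 0 0;-15 42 -9 0 0 0;0 44 -10 0 0 0;0 44 -10 0 0 0;0 44 -10 0 0 0' 32 25;python3 -m inch '0 44 -10 0 0 0;0 44 -10 0 0 0;0 44 -10 0 0 0;0 44 -10 0 0 0;0 44 -9 0 0 0'; python3 -m inch '0 44 -9 0 0 0;0 0 0 0.1122 0.0858 0.0145;0 0 0 0.1122 0.0858 0.0145;0 0 0 0.1122 0.0858 0.0145;0 0 0 0 0 0'
python3 -c "
from h import *
go(CC+u*.11+[0,0,.0],RG)"
```

```text
t: 20.35
tool_pos: [0.4306, 0.038, 0.2042]
tool_rot: [0.05, 0.706, -0.05, 0.705]
ft_force: [0.7, 0.6, 0.1]
grip_width: 0.0323
t: 20.85
tool_pos: [0.4129, 0.2628, 0.204]
tool_rot: [0.049, 0.706, -0.05, 0.705]
ft_force: [-0.1, -1.2, -0.6]
grip_width: 0.0319
t: 21.35
tool_pos: [0.4118, 0.3049, 0.2031]
tool_rot: [0.189, 0.771, -0.147, 0.59]
ft_force: [-0.5, 0.5, 0.2]
grip_width: 0.0317
t 21.35 pos [0.4118 0.3049 0.2031] f [-0.5  0.5  0.2] q [0.3  0.37 1.44 0.18 1.52 0.76] w 0.0317
shift tool mm [35.6  6.1  5.4]
rotvec [-0.0038 -0.0009  0.0022]
```

```bash
python3 -m inch '30 6 5 0 0 0;20 0 0 0 0 0;20 0 0 0 0 0;0 0 0 0 0 0;0 0 0 0 0 0'
python3 - <<'E'
from h import *
from bench import *
go(CC+u*.0085,RG)
o=bot.get_obs();M=R.from_quat(o["tool_rot"]).as_matrix();t=o["tool_pos"]
ims=[]
for cam,y0,x0 in(("side",80,130),("scene",110,110)):
    p=snapshot(cam)
    k=5;im=cv2.resize(p["img"][y0:y0+100,x0:x0+110],None,fx=k,fy=k,interpolation=cv2.INTER_CUBIC)
    for a,col in((-.0285,(0,0,255)),(-.06,(0,255,0)),(.0,(255,0,0))):
        q=proj(p,t+M[:,0]*a);cv2.circle(im,tuple(int(v) for v in (q-[x0,y0])*k+k/2),3,col,-1)
    for X in (CC,CC+u*.062,CC+hh*.062,CC-hh*.062):
        q=proj(p,X);cv2.circle(im,tuple(int(v) for v in (q-[x0,y0])*k+k/2),3,(255,0,255),-1)
    ims.append(im)
cv2.imwrite("pics/g1.png",cv2.resize(np.hstack(ims),None,fx=.72,fy=.72))
p=snapshot("wrist");cv2.imwrite("pics/gw1.png",p["img"])
E
```

```text
t: 21.85
tool_pos: [0.4022, 0.3173, 0.1364]
tool_rot: [0.187, 0.77, -0.144, 0.593]
ft_force: [0.4, 0.4, 0.3]
grip_width: 0.0322
t 21.85 pos [0.4022 0.3173 0.1364] f [0.4 0.4 0.3] q [0.33 0.43 1.54 0.19 1.36 0.75] w 0.0322
shift tool mm [69.  -0.7  1.7]
rotvec [0.002  0.0032 0.0007]
```

View pics/g1.png

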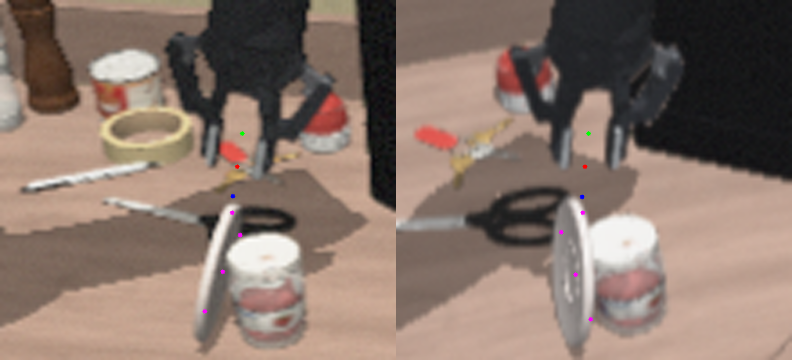

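View pics/gw1.png

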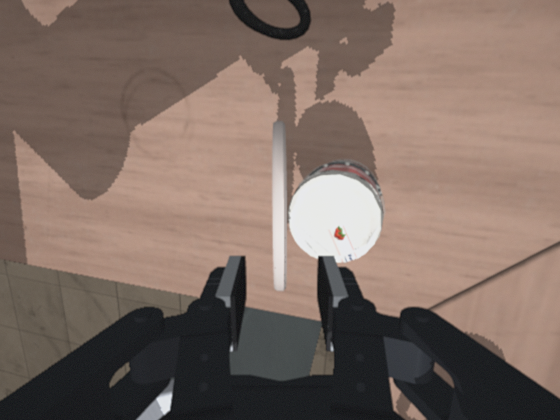

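The red dot, the corrected tip centre, lies between the fingertips in both views. In the wrist view the saucer is edge-on at column 280, midway between the pads. I'll descend.

```bash
python3 -m inch '25 0 0 0 0 0;20 0 0 0 0 0;14 0 0 0 0 0;8 0 0 0 0 0;0 0 0 0 0 0'
python3 - <<'E'
from h import *
from bench import *
go(CC+u*.0085,RG)
o=bot.get_obs();M=R.from_quat(o["tool_rot"]).as_matrix();t=o["tool_pos"]
ims=[]
for cam,y0,x0 in(("side",100,150),("scene",130,120)):
    p=snapshot(cam)
    k=7;im=cv2.resize(p["img"][y0:y0+85,x0:x0+80],None,fx=k,fy=k,interpolation=cv2.INTER_CUBIC)
    ims.append(im)
cv2.imwrite("pics/g2.png",cv2.resize(np.hstack(ims),None,fx=.7,fy=.7))
E
```

```text
t: 22.5
tool_pos: [0.3868, 0.3251, 0.0711]
tool_rot: [0.188, 0.77, -0.145, 0.592]
ft_force: [0.5, 0.1, 0.1]
grip_width: 0.0321
t 22.5 pos [0.3868 0.3251 0.0711] f [0.5 0.1 0.1] q [0.36 0.49 1.63 0.21 1.2  0.74] w 0.0321
shift tool mm [ 1.4 -0.5  1.6]
rotvec [0.0002 0.0018 0.0009]
```

View pics/g2.png

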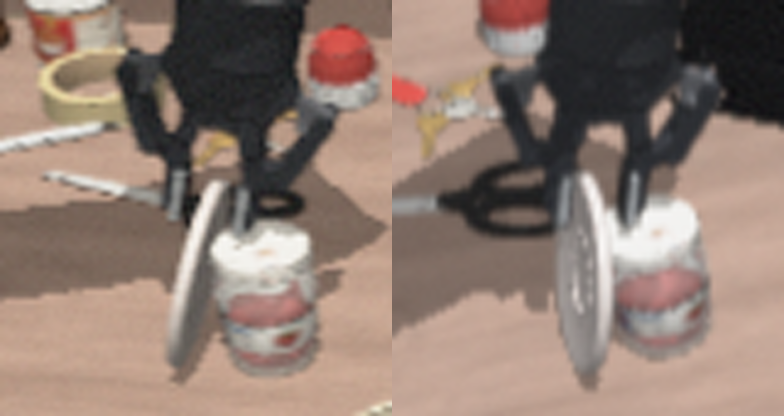

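```bash
python3 -m inch '0 0 0 0 0 0;0 0 0 0 0 0;0 0 0 0 0 0;0 0 0 0 0 0' 3 30
python3 - <<'E'
from h import *
from bench import *
go(CC+u*.0085,RG)
ims=[]
for cam,y0,x0 in(("side",100,150),("scene",130,120)):
    p=snapshot(cam)
    k=7;im=cv2.resize(p["img"][y0:y0+85,x0:x0+80],None,fx=k,fy=k,interpolation=cv2.INTER_CUBIC)
    ims.append(im)
cv2.imwrite("pics/g3.png",cv2.resize(np.hstack(ims),None,fx=.7,fy=.7))
E
```

```text
t: 23.0
tool_pos: [0.3871, 0.3254, 0.0719]
tool_rot: [0.188, 0.77, -0.145, 0.592]
ft_force: [-2.1, 0.3, 6.5]
grip_width: 0.008
t 23.0 pos [0.3871 0.3254 0.0719] f [-2.1  0.3  6.5] q [0.36 0.49 1.63 0.21 1.2  0.74] w 0.008
shift tool mm [ 2.2 -0.9  1.8]
rotvec [ 0.0001  0.002  -0.0004]
```

View pics/g3.png

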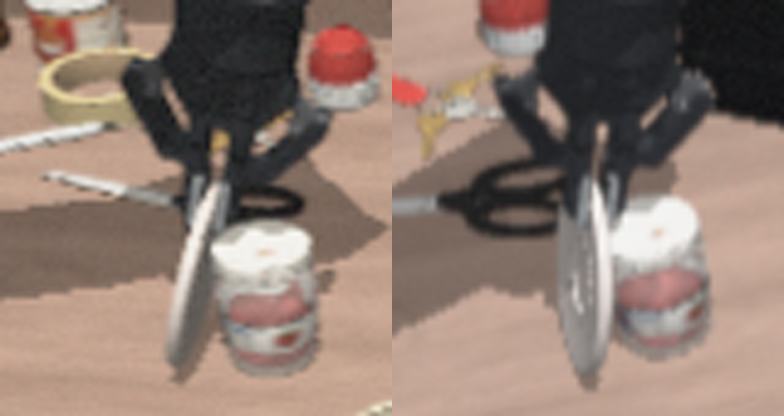

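```bash
python3 -m inch '-6 0 -3 0 0 0;-15 0 -5 0 0 0;-25 0 -5 0 0 0;-30 0 0 0 0 0;-30 0 0 0 0 0' 3 40;python3 -m inch '-40 0 0 0 0 0;-40 0 0 0 0 0;0 0 0 0 0 0'
python3 - <<'E'
from h import *
from bench import *
go(rw(.0275,0,.24),down())
p=snapshot("side");cv2.imwrite("pics/l1.png",p["img"])
E
```

```text
t: 23.6
tool_pos: [0.4, 0.3181, 0.1782]
tool_rot: [0.188, 0.77, -0.145, 0.592]
ft_force: [-0.2, 0.3, -1.9]
grip_width: 0.0082
t: 23.9
tool_pos: [0.4206, 0.3089, 0.259]
tool_rot: [0.19, 0.767, -0.143, 0.595]
ft_force: [0.1, -0.2, -1.6]
grip_width: 0.0084
t 23.9 pos [0.4206 0.3089 0.259 ] f [ 0.1 -0.2 -1.6] q [0.31 0.35 1.32 0.18 1.64 0.78] w 0.0084
shift tool mm [ -74.6 -383.4  356. ]
rotvec [-0.3363 -0.2493 -0.0485]
```

View pics/l1.png

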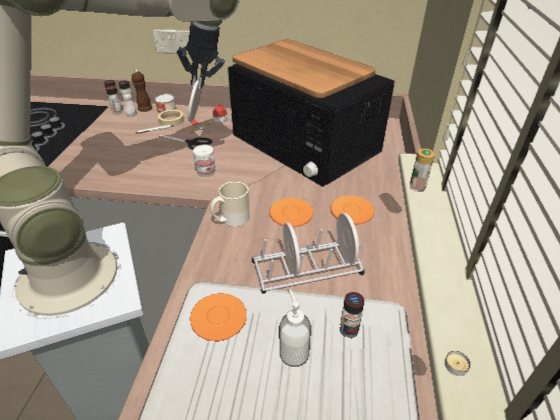

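```bash
python3 -m inch '0 0 0 -0.084 -0.0623 -0.0121;0 0 0 -0.084 -0.0623 -0.0121;0 0 0 -0.084 -0.0623 -0.0121;0 0 0 -0.084 -0.0623 -0.0121;0 0 0 0 0 0'
python3 - <<'E'
from h import *
go(rw(.0275,0,.24),down())
E
```

```text
t: 24.45
tool_pos: [0.4167, 0.3094, 0.2535]
tool_rot: [0.047, 0.709, -0.05, 0.702]
ft_force: [0.3, -0.2, -1.3]
grip_width: 0.008
t 24.45 pos [0.4167 0.3094 0.2535] f [ 0.3 -0.2 -1.3] q [0.41 0.27 1.42 0.   1.46 0.55] w 0.008
shift tool mm [  13.5 -482.9  217.7]
rotvec [ 0.0034 -0.0098  0.0046]
```

```bash
python3 -m inch '0 -30 5 0 0 0;0 -42 8 0 0 0;0 -42 8 0 0 0;0 -42 8 0 0 0;0 -42 8 0 0 0';python3 -m inch '0 -42 10 0 0 0;0 -42 15 0 0 0;0 -40 20 0 0 0;0 -40 25 0 0 0;0 -35 25 0 0 0';python3 -m inch '0 -30 25 0 0 0;0 -25 25 0 0 0;0 -20 20 0 0 0;0 -10 10 0 0 0;0 0 0 0 0 0'
python3 - <<'E'
from h import *
go(rw(.0275,0,.24),down())
from bench import *
p=snapshot("wrist");cv2.imwrite("pics/pw1.png",p["img"])
p=snapshot("side");cv2.imwrite("pics/ps1.png",cv2.resize(p["img"][100:310,200:400],None,fx=3,fy=2.8))
p=snapshot("scene");cv2.imwrite("pics/pc1.png",cv2.resize(p["img"][90:290,230:420],None,fx=3,fy=2.8))
E
```

```text
t: 24.95
tool_pos: [0.4265, 0.1061, 0.2538]
tool_rot: [0.05, 0.709, -0.051, 0.701]
ft_force: [0.7, -0.5, -1.7]
grip_width: 0.0079
t: 25.45
tool_pos: [0.4932, -0.1049, 0.2537]
tool_rot: [0.051, 0.709, -0.051, 0.701]
ft_force: [-0.2, 0.6, -2.1]
grip_width: 0.0081
t: 25.95
tool_pos: [0.5606, -0.1994, 0.252]
tool_rot: [0.051, 0.71, -0.051, 0.701]
ft_force: [0.4, 0.4, -2.1]
grip_width: 0.0084
t 25.95 pos [ 0.5606 -0.1994  0.252 ] f [ 0.4  0.4 -2.1] q [-0.54  0.45  1.17 -0.01  1.53 -0.39] w 0.0084
shift tool mm [12.   1.3  5.2]
rotvec [-0.0032 -0.012   0.0013]
```

View pics/pw1.png

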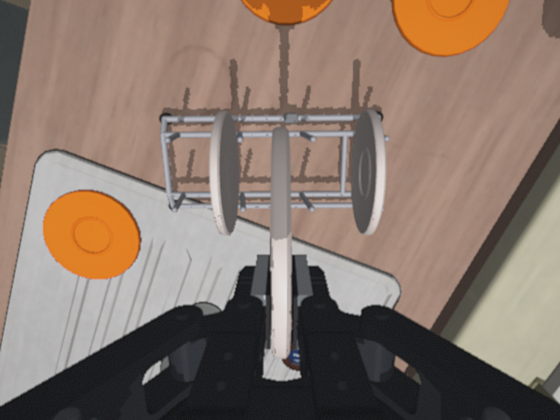

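View pics/ps1.png

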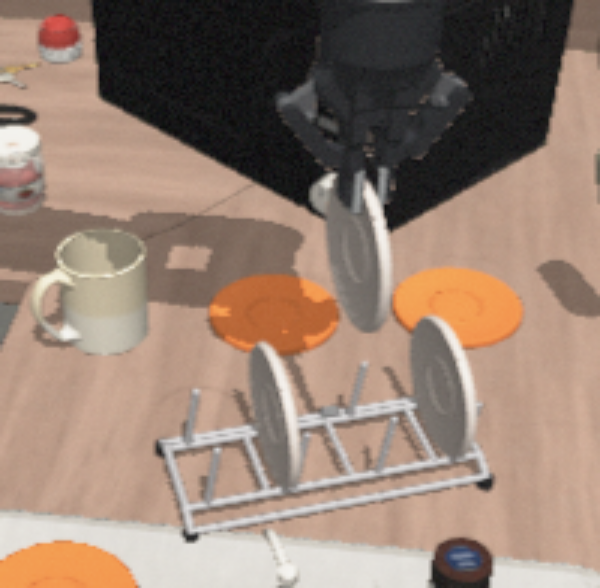

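View pics/pc1.png

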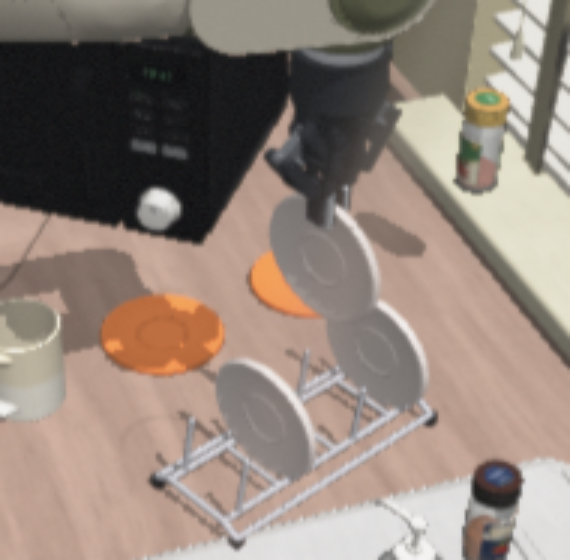

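```bash
python3 - <<'E'
from h import *
from bench import *
import pickle
ps={c:snapshot(c) for c in("scene","side","wrist")}
for c,p in ps.items():pickle.dump(p,open(f"pl_{c}.pkl","wb"))
o=bot.get_obs();print(o["tool_pos"])
for c in("scene","side"):
    p=ps[c]
    for r in cut_out(p,"saucer_a"):
        if p["img"][r["mask"]].mean(0)[0]<120: continue
        m=cv2.erode(r["mask"].astype(np.uint8),np.ones((3,3)))>0
        P=world(p,mask=m);cc,nn=plane(P)
        if nn[0]>0: nn=-nn
        Q=world(p,mask=r["mask"]);Q=Q[abs((Q-cc)@nn)<.005]
        h=np.cross([0,0,1],nn);h/=np.linalg.norm(h);v=np.cross(nn,h)
        q=np.c_[(Q-cc)@h,(Q-cc)@v].astype(np.float32);(a,b),rad=cv2.minEnclosingCircle(q)
        C=cc+a*h+b*v; mid=C-.0045*nn; d=mid[:2]-RC
        print(c,np.round(r["uv"]),len(P),"yaw",np.degrees(np.arctan2(-nn[1],-nn[0])).round(1),"lean",np.degrees(np.arcsin(nn[2])).round(1),"rad",round(rad,4),"mid rack",(d@ex).round(4),(d@ey).round(4),mid[2].round(4))
def rack(rc,yaw):
    T=np.array([[np.cos(yaw),-np.sin(yaw)],[np.sin(yaw),np.cos(yaw)]])
    f=lambda x,y,z:np.r_[T@[x,y]+rc,z]
    pts=[]
    for x in(-.105,-.035,.035,.105):
        for y in(-.035,.035): pts.append([f(x,y,.022),f(x+.008,y,.087)])
    for y in(-.035,.035): pts.append([f(-.1255,y,.0225),f(.1255,y,.0225)])
    return pts
for name,sl in(("scene",(195,295,250,390)),("side",(205,300,240,380)),("wrist",(90,225,150,400))):
    p=ps[name];a,b,c,d=sl;k=5 if name!="wrist" else 3;im=cv2.resize(p["img"][a:b,c:d],None,fx=k,fy=k,interpolation=cv2.INTER_CUBIC)
    for A,B in rack(RC,YAW):
        A,B=[tuple(int(v) for v in ((proj(p,X)-[c,a])*k+k/2)) for X in(A,B)]
        cv2.line(im,A,B,(0,0,255),1)
    cv2.imwrite(f"pics/{name}_fit2.png",im)
E
```

```text
[ 0.56027914 -0.1973109   0.25432094]
scene [338. 181.] 909 yaw -9.1 lean -0.1 rad 0.0636 mid rack 0.0242 0.0 0.2431
scene [319. 241.] 769 yaw -8.2 lean -1.2 rad 0.0652 mid rack -0.0321 0.005 0.0804
scene [359. 217.] 703 yaw -9.2 lean -0.7 rad 0.0642 mid rack 0.1081 0.0023 0.0786
side [346. 241.] 671 yaw -7.8 lean -0.8 rad 0.0736 mid rack 0.1052 0.0063 0.0657
side [320. 189.] 667 yaw -8.3 lean 1.1 rad 0.064 mid rack 0.0217 0.0011 0.243
side [294. 244.] 475 yaw -7.5 lean -0.3 rad 0.0632 mid rack -0.0345 0.004 0.0789
```

View pics/scene_fit2.png

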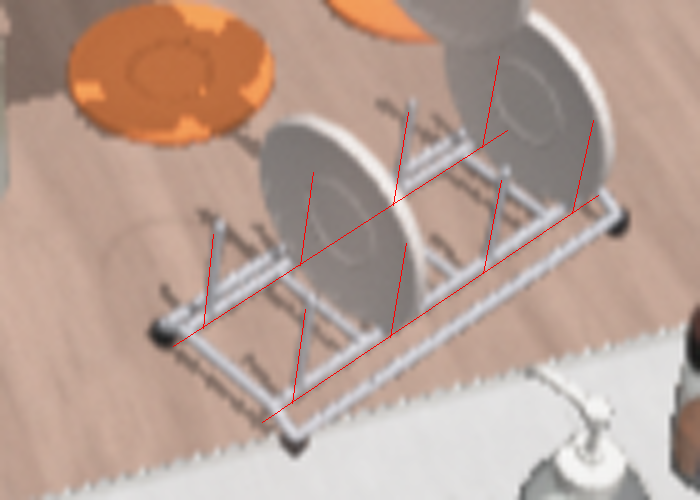

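View pics/side_fit2.png

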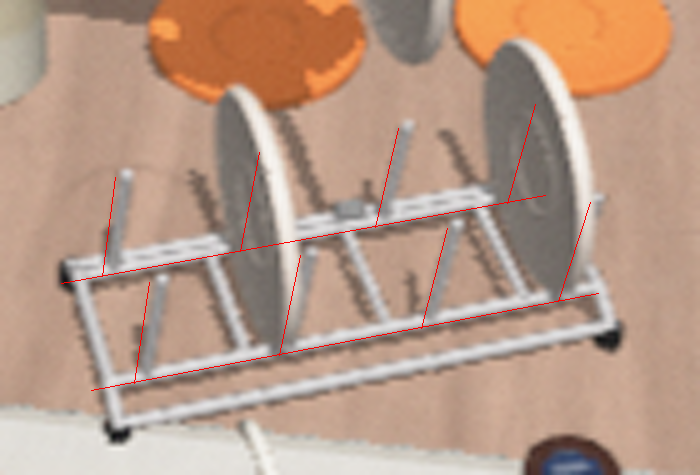

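View pics/wrist_fit2.png

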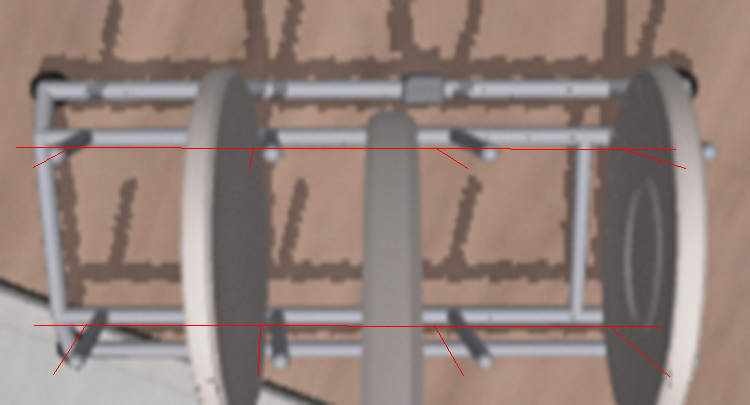

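```bash
python3 - <<'E'
from h import *
import pickle
from scipy.optimize import least_squares
ob={"side":((240,205),5,[((126,175),1,1),((162,280),1,-1),((408,127),3,1),((459,222),3,-1),((310,250),2,-1)]),
"scene":((250,195),5,[((220,225),1,1),((312,298),1,-1),((411,105),3,1),((505,173),3,-1)]),
"wrist":((150,90),3,[((490,153),3,1),((490,362),3,-1),((72,362),1,-1),((280,360),2,-1),((272,153),2,1)])}
P={c:pickle.load(open(f"pl_{c}.pkl","rb")) for c in ob}
xs={1:-.105,2:-.035,3:.035}
def res(v,cams):
    T=np.array([[np.cos(v[2]),-np.sin(v[2])],[np.sin(v[2]),np.cos(v[2])]]);r=[]
    for c in cams:
        o,k,l=ob[c]
        for uv,row,s in l:
            X=np.r_[T@[xs[row]+.008,.035*s]+v[:2],.085]
            r+=list(proj(P[c],X)-(np.array(o)+(np.array(uv)-k/2)/k))
    return r
for cams in(["side"],["scene"],["wrist"],["side","scene"],["side","scene","wrist"]):
    s=least_squares(res,[.5385,-.195,-.14],args=(cams,));print(cams,s.x[:2].round(4),np.degrees(s.x[2]).round(2),"rms px",np.sqrt(np.mean(s.fun**2)).round(2))
E
```

```text
['side'] [ 0.5448 -0.1927] -7.73 rms px 0.25
['scene'] [ 0.5471 -0.1912] -7.87 rms px 0.22
['wrist'] [ 0.5464 -0.1915] -7.88 rms px 0.71
['side', 'scene'] [ 0.5455 -0.1921] -7.83 rms px 0.37
['side', 'scene', 'wrist'] [ 0.5463 -0.1916] -7.85 rms px 0.55
```

```bash
sed -i 's/^YAW=.*/YAW=np.radians(-7.85);RC=np.array([.5460,-.1918])/' h.py; cat >> h.py <<'E'
_t=np.radians(4);_u=np.r_[np.sin(_t)*ex,np.cos(_t)];_z=np.r_[np.cos(_t)*ex,-np.sin(_t)]
RP=np.c_[-_u,np.cross(_z,-_u),_z]
E
python3 -c "
from h import *
go(rw(.0291,0,.24),RP)
go(rw(.0291,0,.0885),RP)"
```

```text
t 26.35 pos [ 0.5604 -0.1975  0.2544] f [-0.5 -0.1 -2. ] q [-0.53  0.45  1.17 -0.01  1.53 -0.39] w 0.008
shift tool mm [14.3  3.8 14.2]
rotvec [-0.0035  0.0612  0.0033]
t 26.35 pos [ 0.5604 -0.1975  0.2544] f [-0.5 -0.1 -2. ] q [-0.53  0.45  1.17 -0.01  1.53 -0.39] w 0.008
shift tool mm [165.8   4.3  15.5]
rotvec [-0.0035  0.0612  0.0033]
```

```bash
python3 -m inch '0 2 7 0 0 0;0 2 7 -0.0035 0.0612 0.0033;0 0 0 0 0 0;0 0 0 0 0 0'
python3 - <<'E'
from h import *
from bench import *
go(rw(.0291,0,.0885)+_u*.12,RP)
ps={c:snapshot(c) for c in("scene","side","wrist")}
for c in("scene","side"):
    p=ps[c]
    for r in cut_out(p,"saucer_a"):
        if p["img"][r["mask"]].mean(0)[0]<120: continue
        m=cv2.erode(r["mask"].astype(np.uint8),np.ones((3,3)))>0
        P=world(p,mask=m);cc,nn=plane(P)
        if nn[0]>0: nn=-nn
        Q=world(p,mask=r["mask"]);Q=Q[abs((Q-cc)@nn)<.005]
        h=np.cross([0,0,1],nn);h/=np.linalg.norm(h);v=np.cross(nn,h)
        q=np.c_[(Q-cc)@h,(Q-cc)@v].astype(np.float32);(a,b),rad=cv2.minEnclosingCircle(q)
        C=cc+a*h+b*v; mid=C-.0045*nn; d=mid[:2]-RC
        print(c,np.round(r["uv"]),"yaw",np.degrees(np.arctan2(-nn[1],-nn[0])).round(1),"lean",np.degrees(np.arcsin(nn[2])).round(1),"rad",round(rad,4),"mid rack",(d@ex).round(4),(d@ey).round(4),mid[2].round(4))
p=ps["wrist"];im=p["img"].copy()
for x in(-.035,.035,.105):
  for y in(-.035,.035):
    a,b=[tuple(int(round(v)) for v in proj(p,X)) for X in(rw(x,y,.022),rw(x+.008,y,.087))];cv2.line(im,a,b,(0,0,255),1)
cv2.imwrite("pics/pw2.png",im)
E
```

```text
t: 26.75
tool_pos: [0.5753, -0.1958, 0.2534]
tool_rot: [0.05, 0.73, -0.047, 0.68]
ft_force: [0.9, -0.4, -1.0]
grip_width: 0.0082Traceback (most recent call last):
  File "<stdin>", line 3, in <module>
NameError: name '_u' is not defined. Did you mean: 'u'?
```

```bash
sed -i 's/\b_u\b/uu/g' h.py; cat > meas.py <<'E'
from h import *
from bench import *
def meas(ps):
  for c in("scene","side"):
    p=ps[c]
    for r in cut_out(p,"saucer_a"):
        if p["img"][r["mask"]].mean(0)[0]<120: continue
        m=cv2.erode(r["mask"].astype(np.uint8),np.ones((3,3)))>0
        P=world(p,mask=m);cc,nn=plane(P)
        if nn[0]>0: nn=-nn
        Q=world(p,mask=r["mask"]);Q=Q[abs((Q-cc)@nn)<.005]
        h=np.cross([0,0,1],nn);h/=np.linalg.norm(h);v=np.cross(nn,h)
        q=np.c_[(Q-cc)@h,(Q-cc)@v].astype(np.float32);(a,b),rad=cv2.minEnclosingCircle(q)
        C=cc+a*h+b*v; mid=C-.0045*nn; d=mid[:2]-RC
        print(c,np.round(r["uv"]),"yaw",np.degrees(np.arctan2(-nn[1],-nn[0])).round(1),"lean",np.degrees(np.arcsin(nn[2])).round(1),"rad",round(rad,4),"mid rack",(d@ex).round(4),(d@ey).round(4),mid[2].round(4))
E
python3 - <<'E'
from meas import *
go(rw(.0291,0,.0885)+uu*.12,RP)
ps={c:snapshot(c) for c in("scene","side","wrist")}
meas(ps)
p=ps["wrist"];im=p["img"].copy()
for x in(-.035,.035,.105):
  for y in(-.035,.035):
    a,b=[tuple(int(round(v)) for v in proj(p,X)) for X in(rw(x,y,.022),rw(x+.008,y,.087))];cv2.line(im,a,b,(0,0,255),1)
cv2.imwrite("pics/pw2.png",im)
E
```

```text
t 26.75 pos [ 0.5753 -0.1958  0.2534] f [ 0.9 -0.4 -1. ] q [-0.51  0.52  1.06 -0.03  1.62 -0.37] w 0.0082
shift tool mm [44.6 -0.  11.1]
rotvec [ 0.0001  0.0002 -0.0002]
scene [340. 180.] yaw -8.1 lean 3.8 rad 0.064 mid rack 0.0314 -0.0015 0.2412
scene [317. 240.] yaw -8.5 lean -1.0 rad 0.0645 mid rack -0.0389 -0.0001 0.079
scene [360. 217.] yaw -9.1 lean -0.9 rad 0.0638 mid rack 0.1007 -0.0002 0.0792
side [345. 238.] yaw -7.6 lean -0.8 rad 0.0637 mid rack 0.0982 -0.0006 0.077
side [291. 246.] yaw -7.8 lean -0.2 rad 0.0632 mid rack -0.0415 -0.0009 0.0784
side [324. 191.] yaw -8.0 lean 4.4 rad 0.0633 mid rack 0.0285 -0.0013 0.2402
```

View pics/pw2.png

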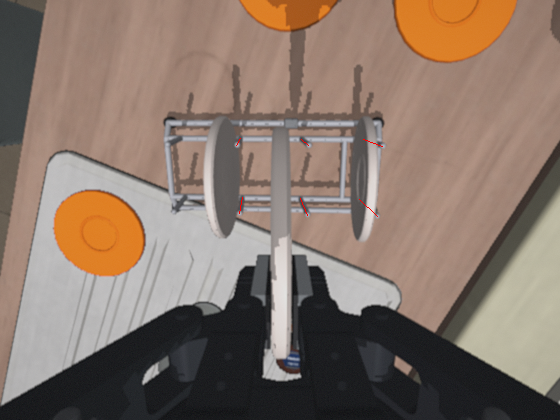

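```bash
python3 -m inch '30 0 2 0 0 0;30 0 2 0 0 0;30 0 2 0 0 0;20 0 1.5 0 0 0;0 0 0 0 0 0'
python3 - <<'E'
from meas import *
go(rw(.0291,0,.0904),RP)
ps={c:snapshot(c) for c in("scene","side","wrist")}
meas(ps)
for n,y0,x0 in(("side",180,240),("scene",170,260)):
    cv2.imwrite(f"pics/q1{n}.png",cv2.resize(ps[n]["img"][y0:y0+120,x0:x0+140],None,fx=4,fy=4,interpolation=cv2.INTER_CUBIC))
E
```

```text
t: 27.5
tool_pos: [0.5734, -0.1954, 0.1412]
tool_rot: [0.051, 0.731, -0.046, 0.679]
ft_force: [-0.1, -0.8, -2.4]
grip_width: 0.0076
t 27.5 pos [ 0.5734 -0.1954  0.1412] f [-0.1 -0.8 -2.4] q [-0.51  0.59  1.25 -0.03  1.37 -0.37] w 0.0076
shift tool mm [50.5 -0.3  5.3]
rotvec [-0.0005 -0.0049 -0.0019]
scene [337. 214.] yaw -8.7 lean 3.8 rad 0.0646 mid rack 0.0292 -0.0033 0.1279
scene [362. 220.] yaw -11.4 lean -1.5 rad 0.0636 mid rack 0.1015 -0.0082 0.0787
scene [317. 242.] yaw -8.5 lean -1.0 rad 0.0632 mid rack -0.0388 -0.0004 0.0784
side [345. 237.] yaw -7.8 lean -0.7 rad 0.0645 mid rack 0.098 0.0007 0.0765
side [290. 247.] yaw -7.7 lean -0.2 rad 0.079 mid rack -0.0415 0.0061 0.0624
side [319. 229.] yaw -8.0 lean 4.7 rad 0.0637 mid rack 0.0277 -0.0013 0.1297
```

View pics/q1side.png

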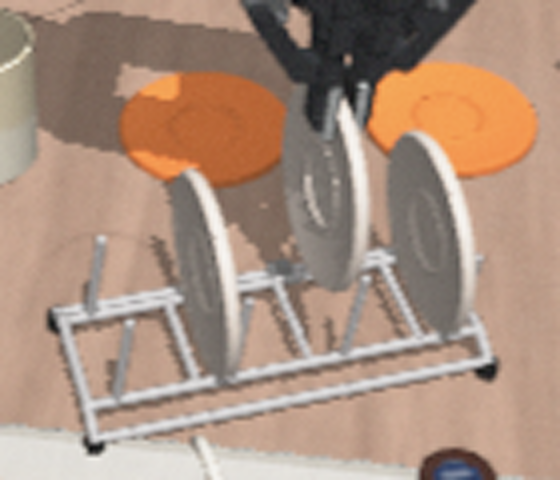

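View pics/q1scene.png

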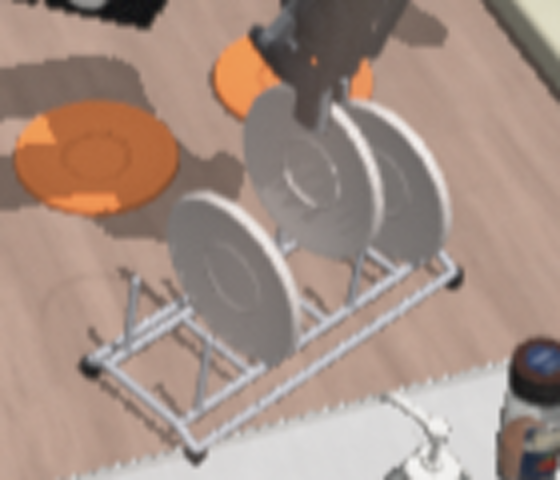

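```bash
python3 -m inch '15 0 2 0 0 0;12 0 2 0 0 0;10 0 1 0 0 0;7 0 0.5 0 0 0;0 0 0 0 0 0'
python3 - <<'E'
from meas import *
go(rw(.0291,0,.0904),RP)
ps={c:snapshot(c) for c in("scene","side")}
meas(ps)
for n,y0,x0 in(("side",180,240),):
    cv2.imwrite(f"pics/q2{n}.png",cv2.resize(ps[n]["img"][y0:y0+120,x0:x0+140],None,fx=5,fy=5,interpolation=cv2.INTER_CUBIC))
E
```

```text
t: 28.25
tool_pos: [0.5767, -0.1961, 0.0985]
tool_rot: [0.05, 0.73, -0.047, 0.68]
ft_force: [0.3, 0.0, -2.2]
grip_width: 0.0077
t 28.25 pos [ 0.5767 -0.1961  0.0985] f [ 0.3  0.  -2.2] q [-0.51  0.63  1.29 -0.03  1.28 -0.36] w 0.0077
shift tool mm [ 8.2  0.1 -1.4]
rotvec [-0.0003 -0.0019 -0.0006]
scene [318. 241.] yaw -8.2 lean -1.0 rad 0.0647 mid rack -0.0389 0.0003 0.0795
scene [361. 218.] yaw -10.0 lean -2.1 rad 0.0608 mid rack 0.1012 -0.0084 0.0817
scene [335. 224.] yaw -8.9 lean 3.5 rad 0.0647 mid rack 0.0328 -0.0018 0.0875
side [320. 242.] yaw -8.1 lean 5.1 rad 0.0682 mid rack 0.0302 -0.001 0.0804
side [343. 240.] yaw -7.7 lean -0.9 rad 0.0769 mid rack 0.0981 0.0076 0.0677
side [292. 248.] yaw -7.7 lean -0.3 rad 0.0722 mid rack -0.0415 0.0057 0.07
```

View pics/q2side.png

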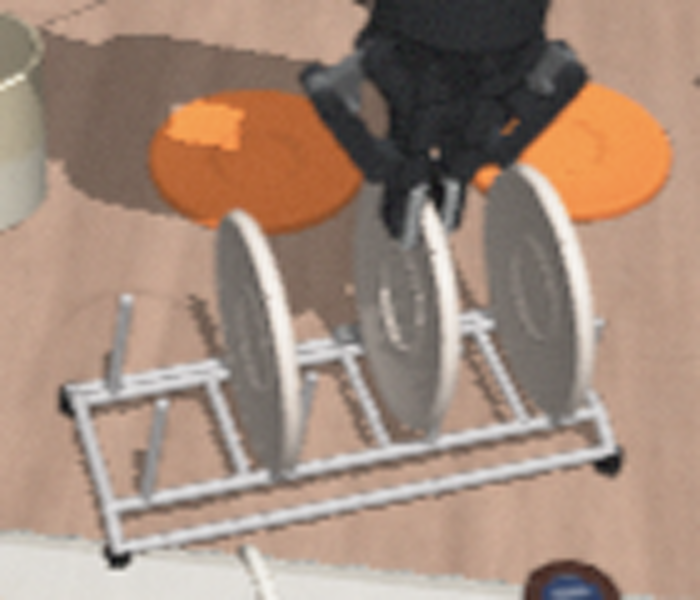

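```bash
python3 -m inch '3 0 -0.5 0 0 0;2 0 -0.3 0 0 0;1.5 0 0 0 0 0;0 0 0 0 0 0'; python3 -m inch '1 0 0 0 0 0;1 0 0 0 0 0;0 0 0 0 0 0'
python3 - <<'E'
from meas import *
go(rw(.0291,0,.0904),RP)
E
```

```text
t: 28.85
tool_pos: [0.5758, -0.1961, 0.0928]
tool_rot: [0.05, 0.73, -0.047, 0.68]
ft_force: [-0.4, -0.7, -2.3]
grip_width: 0.0083
t: 29.15
tool_pos: [0.5757, -0.1961, 0.0909]
tool_rot: [0.05, 0.73, -0.047, 0.68]
ft_force: [0.4, 0.4, -1.8]
grip_width: 0.0079
t 29.15 pos [ 0.5757 -0.1961  0.0909] f [ 0.4  0.4 -1.8] q [-0.51  0.64  1.31 -0.03  1.27 -0.36] w 0.0079
shift tool mm [ 0.5  0.2 -0.9]
rotvec [-0.0003 -0.0005 -0.0001]
```

Not seated yet: the force is still just the saucer's weight. I'll lower in 1 mm steps.

```bash
python3 -m inch '1 0 0 0 0 0;1 0 0 0 0 0;0 0 0 0 0 0';python3 -m inch '1 0 0 0 0 0;1 0 0 0 0 0;0 0 0 0 0 0'; python3 - <<'E'
from meas import *
go(rw(.0291,0,.0904),RP)
ps={c:snapshot(c) for c in("scene","side")}
meas(ps)
cv2.imwrite(f"pics/q3.png",cv2.resize(np.hstack([ps["side"]["img"][200:300,250:370],ps["scene"]["img"][190:290,265:385]]),None,fx=3.3,fy=3.3,interpolation=cv2.INTER_CUBIC))
E
```

```text
t: 29.45
tool_pos: [0.5758, -0.1961, 0.0894]
tool_rot: [0.05, 0.729, -0.047, 0.681]
ft_force: [0.1, 0.7, 2.8]
grip_width: 0.0081
t: 29.75
tool_pos: [0.5763, -0.1961, 0.089]
tool_rot: [0.05, 0.729, -0.047, 0.681]
ft_force: [0.0, 2.6, 11.9]
grip_width: 0.0083
t 29.75 pos [ 0.5763 -0.1961  0.089 ] f [ 0.   2.6 11.9] q [-0.51  0.64  1.31 -0.03  1.26 -0.36] w 0.0083
shift tool mm [-1.3  0.1 -1.6]
rotvec [-0.0002  0.0025  0.0007]
scene [363. 220.] yaw -10.6 lean -1.3 rad 0.0617 mid rack 0.1009 -0.0144 0.079
scene [318. 240.] yaw -8.0 lean -0.8 rad 0.064 mid rack -0.039 -0.0003 0.0789
scene [335. 229.] yaw -8.7 lean 3.4 rad 0.0624 mid rack 0.0322 -0.003 0.0788
side [320. 245.] yaw -8.5 lean 4.9 rad 0.0708 mid rack 0.0288 -0.002 0.0682
side [346. 240.] yaw -7.7 lean -0.7 rad 0.0639 mid rack 0.0981 0.0002 0.077
side [290. 250.] yaw -7.9 lean -0.5 rad 0.0626 mid rack -0.0415 -0.0013 0.079
```

View pics/q3.png

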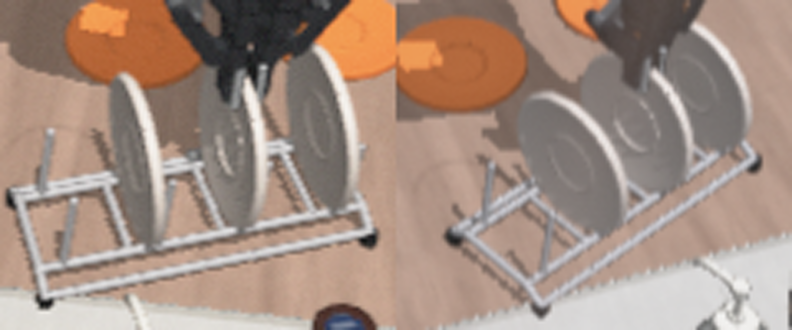

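```bash
python3 -m inch '-1.5 0 0 0 0 0;0 0 0 0 0 0';python3 -m inch '0 0 0 0 0 0;0 0 0 0 0 0;0 0 0 0 0 0;0 0 0 0 0 0' 22 20
python3 - <<'E'
from meas import *
go(rw(.0291,0,.0904),RP)
ps={c:snapshot(c) for c in("scene","side","wrist")}
cv2.imwrite(f"pics/q4.png",cv2.resize(np.hstack([ps["side"]["img"][200:300,250:370],ps["scene"]["img"][190:290,265:385]]),None,fx=3.3,fy=3.3,interpolation=cv2.INTER_CUBIC))
cv2.imwrite("pics/q4w.png",ps["wrist"]["img"])
E
```

```text
t: 30.15
tool_pos: [0.576, -0.196, 0.0891]
tool_rot: [0.05, 0.729, -0.047, 0.681]
ft_force: [0.2, 2.2, 6.6]
grip_width: 0.0083
t: 30.55
tool_pos: [0.5754, -0.1961, 0.0882]
tool_rot: [0.05, 0.73, -0.047, 0.68]
ft_force: [0.6, 0.3, -0.4]
grip_width: 0.0219
t 30.55 pos [ 0.5754 -0.1961  0.0882] f [ 0.6  0.3 -0.4] q [-0.51  0.64  1.31 -0.03  1.26 -0.36] w 0.0219
shift tool mm [-2.1  0.2 -0.8]
rotvec [-0.0004 -0.0008 -0.0001]
```

View pics/q4.png

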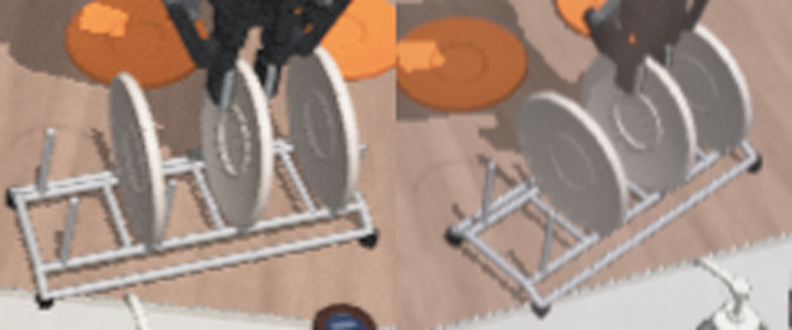

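View pics/q4w.png

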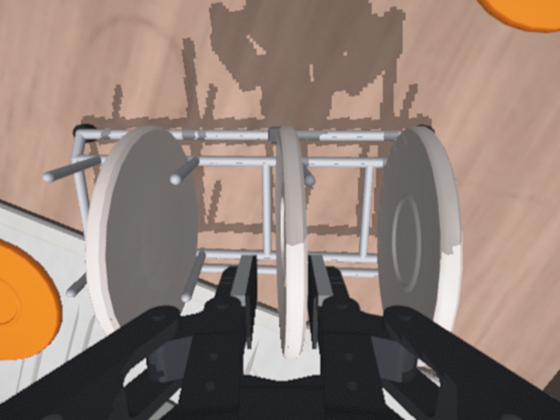

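```bash
python3 -m inch '0 0 0 0 0 0;0 0 0 0 0 0;0 0 0 0 0 0' 34
python3 - <<'E'
from meas import *
ps={c:snapshot(c) for c in("scene","side","wrist")}
cv2.imwrite("pics/q5w.png",ps["wrist"]["img"])
meas(ps)
E
```

```text
t: 31.0
tool_pos: [0.5756, -0.1961, 0.0885]
tool_rot: [0.05, 0.73, -0.047, 0.68]
ft_force: [-0.0, 0.3, 0.1]
grip_width: 0.0339
scene [364. 215.] yaw -11.4 lean -2.6 rad 0.0579 mid rack 0.1014 -0.0141 0.0827
scene [340. 227.] yaw -8.8 lean 8.7 rad 0.0649 mid rack 0.0377 -0.0001 0.077
scene [320. 240.] yaw -8.3 lean -0.9 rad 0.0644 mid rack -0.0391 -0.0015 0.0782
side [293. 248.] yaw -7.6 lean -0.4 rad 0.0744 mid rack -0.0416 0.0043 0.0664
side [323. 242.] yaw -8.6 lean 9.7 rad 0.0632 mid rack 0.0352 -0.0021 0.0759
side [283. 264.] yaw -44.9 lean -87.7 rad 0.1346 mid rack -0.0017 -0.0065 0.0243
```

View pics/q5w.png

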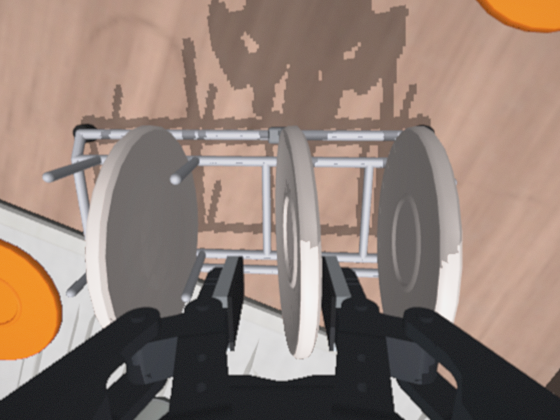

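The saucer settled at about a 9° lean, because its foot stands slightly ahead of the tine feet. That's more than the 6° wanted. I'll take hold again and stand it upright.

```bash
python3 -m inch '0 0 0 0 0 0;0 0 0 0 0 0;0 0 0 0 0 0;0 0 0 0 0 0;0 0 0 0 0 0' 3 30; python3 -m inch '-3 0 0 0 0 0;-2 0 0 0 0 0;0 0 0 0 0 0'
python3 - <<'E'
from meas import *
ps={c:snapshot(c) for c in("scene","side","wrist")}
meas(ps)
go(rw(.027,0,.0945),down())
cv2.imwrite("pics/q6.png",cv2.resize(np.hstack([ps["side"]["img"][200:300,250:370],ps["scene"]["img"][190:290,265:385]]),None,fx=3.3,fy=3.3,interpolation=cv2.INTER_CUBIC))
E
```

```text
t: 31.75
tool_pos: [0.5756, -0.1961, 0.0885]
tool_rot: [0.05, 0.73, -0.047, 0.68]
ft_force: [0.1, -0.4, 0.5]
grip_width: 0.0084
t: 32.05
tool_pos: [0.576, -0.1962, 0.0937]
tool_rot: [0.05, 0.73, -0.047, 0.68]
ft_force: [-0.1, -0.9, -2.3]
grip_width: 0.0082
scene [336. 226.] yaw -8.9 lean 3.6 rad 0.0654 mid rack 0.0325 -0.0018 0.0841
scene [321. 240.] yaw -8.1 lean -1.0 rad 0.0639 mid rack -0.0391 -0.0002 0.079
scene [362. 218.] yaw -9.9 lean -1.7 rad 0.0603 mid rack 0.1012 -0.009 0.0799
scene [173. 184.] yaw 54.0 lean 9.2 rad 0.047 mid rack -0.202 0.4618 0.0514
side [345. 238.] yaw -8.0 lean -0.5 rad 0.0733 mid rack 0.0982 -0.0002 0.0673
side [293. 248.] yaw -7.7 lean -0.2 rad 0.0631 mid rack -0.0416 -0.0007 0.0777
side [320. 242.] yaw -8.4 lean 4.3 rad 0.0634 mid rack 0.0298 -0.0022 0.0812
t 32.3 pos [ 0.5759 -0.1961  0.0933] f [-0.6  0.  -2. ] q [-0.51  0.63  1.3  -0.03  1.27 -0.36] w 0.008
shift tool mm [-0.9  0.2 -3.2]
rotvec [-0.0003 -0.0704 -0.0001]
```

View pics/q6.png

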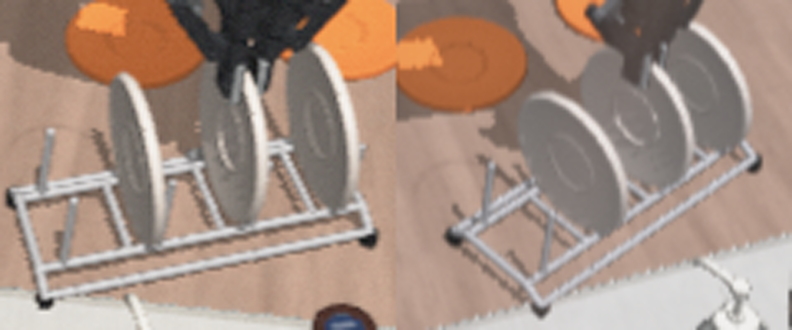

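```bash
python3 -m inch '0 0 -1.5 0 -0.0265 0;0 0 -1.4 0 -0.0265 0;0 0 0 0 0 0;0 0 0 0 0 0'
python3 - <<'E'
from meas import *
ps={c:snapshot(c) for c in("scene","side","wrist")}
meas(ps)
go(rw(.0273,0,.0885),down())
E
python3 -m inch '2 0 0 0 0 0;1 0 0 0 0 0;0 0 0 0 0 0'
```

```text
t: 32.7
tool_pos: [0.5731, -0.1957, 0.0937]
tool_rot: [0.049, 0.712, -0.048, 0.699]
ft_force: [1.0, 0.1, -2.6]
grip_width: 0.0087
scene [322. 243.] yaw -8.6 lean -0.6 rad 0.064 mid rack -0.0388 -0.0 0.0786
scene [337. 228.] yaw -9.0 lean 0.1 rad 0.0637 mid rack 0.0299 -0.0022 0.0832
scene [360. 217.] yaw -9.5 lean -1.1 rad 0.0637 mid rack 0.101 -0.0051 0.0802
side [346. 236.] yaw -7.9 lean -0.5 rad 0.0653 mid rack 0.098 0.001 0.0768
side [321. 246.] yaw -8.4 lean 1.2 rad 0.0625 mid rack 0.0277 -0.0014 0.0828
side [291. 245.] yaw -7.9 lean -0.4 rad 0.0622 mid rack -0.0415 -0.0022 0.0781
t 32.95 pos [ 0.5732 -0.1957  0.0935] f [ 0.5  0.2 -1.6] q [-0.52  0.6   1.36 -0.01  1.2  -0.38] w 0.0082
shift tool mm [ 5.   0.2 -0.1]
rotvec [-0.0002 -0.0174 -0.    ]
t: 33.25
tool_pos: [0.5729, -0.1956, 0.0904]
tool_rot: [0.049, 0.712, -0.048, 0.699]
ft_force: [0.0, 0.6, -2.4]
grip_width: 0.0085
```

```bash
python3 -m inch '1 0 0 0 0 0;0 0 0 0 0 0';python3 -m inch '0.7 0 0 0 0 0;0 0 0 0 0 0';python3 -m inch '0.7 0 0 0 0 0;0 0 0 0 0 0'
```

```text
t: 33.45
tool_pos: [0.5729, -0.1957, 0.0895]
tool_rot: [0.049, 0.712, -0.048, 0.699]
ft_force: [0.0, 0.3, -1.9]
grip_width: 0.0082
t: 33.65
tool_pos: [0.573, -0.1957, 0.0889]
tool_rot: [0.049, 0.711, -0.048, 0.699]
ft_force: [-1.2, 0.9, -1.9]
grip_width: 0.0083
t: 33.85
tool_pos: [0.5731, -0.1958, 0.0886]
tool_rot: [0.049, 0.711, -0.048, 0.7]
ft_force: [0.0, 0.5, 2.0]
grip_width: 0.0082
```

Seated with light contact. Releasing now.

```bash
python3 -m inch '0 0 0 0 0 0;0 0 0 0 0 0;0 0 0 0 0 0' 14 20;python3 -m inch '0 0 0 0 0 0;0 0 0 0 0 0;0 0 0 0 0 0' 30
python3 - <<'E'
from meas import *
ps={c:snapshot(c) for c in("scene","side","wrist")}
meas(ps)
cv2.imwrite("pics/q7w.png",ps["wrist"]["img"])
E
```

```text
t: 34.15
tool_pos: [0.573, -0.1957, 0.0883]
tool_rot: [0.049, 0.711, -0.048, 0.699]
ft_force: [0.3, 0.3, -0.2]
grip_width: 0.0141
t: 34.45
tool_pos: [0.573, -0.1957, 0.0882]
tool_rot: [0.049, 0.711, -0.048, 0.699]
ft_force: [0.5, 0.7, -0.7]
grip_width: 0.0301
scene [361. 217.] yaw -10.0 lean -1.1 rad 0.0655 mid rack 0.101 -0.0074 0.0788
scene [318. 242.] yaw -8.3 lean -1.0 rad 0.0658 mid rack -0.0391 -0.001 0.08
scene [340. 227.] yaw -8.8 lean -0.7 rad 0.0635 mid rack 0.0293 0.0004 0.0811
side [344. 239.] yaw -7.8 lean -0.7 rad 0.0746 mid rack 0.0981 0.0053 0.068
side [318. 245.] yaw -8.6 lean 0.5 rad 0.074 mid rack 0.0269 0.0037 0.0661
side [292. 248.] yaw -7.7 lean -0.2 rad 0.0712 mid rack -0.0416 0.0004 0.0692
```

View pics/q7w.png

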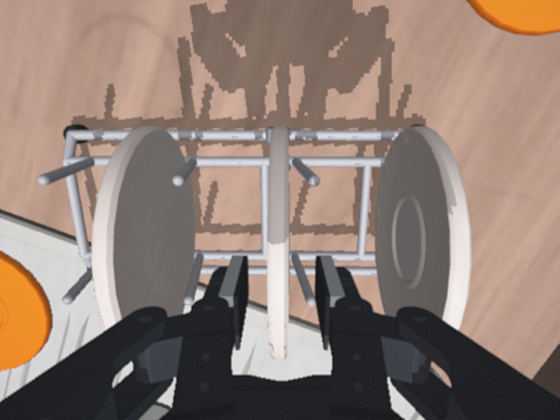

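It stands upright between the open fingers. I'll withdraw straight up.

```bash
python3 -m inch '-5 0 0 0 0 0;-10 0 0 0 0 0;-20 0 0 0 0 0;-30 0 0 0 0 0;-40 0 0 0 0 0';python3 -m inch '-40 0 0 0 0 0;-20 0 0 0 0 0;0 0 0 0 0 0;0 0 0 0 0 0;0 0 0 0 0 0';python3 -m inch '0 0 0 0 0 0;0 0 0 0 0 0;0 0 0 0 0 0;0 0 0 0 0 0;0 0 0 0 0 0'
python3 - <<'E'
from meas import *
ps={c:snapshot(c) for c in("scene","side","wrist")}
meas(ps)
cv2.imwrite("pics/f_side.png",ps["side"]["img"]);cv2.imwrite("pics/f_scene.png",ps["scene"]["img"])
E
```

```text
t: 35.2
tool_pos: [0.5742, -0.1957, 0.1941]
tool_rot: [0.049, 0.712, -0.048, 0.699]
ft_force: [-0.1, -0.1, 0.2]
grip_width: 0.0302
t: 35.7
tool_pos: [0.5753, -0.1959, 0.252]
tool_rot: [0.049, 0.712, -0.048, 0.699]
ft_force: [-0.1, 0.3, -0.0]
grip_width: 0.0303
t: 36.2
tool_pos: [0.5758, -0.1961, 0.2532]
tool_rot: [0.049, 0.711, -0.048, 0.699]
ft_force: [0.4, 0.0, 0.2]
grip_width: 0.0297
scene [358. 213.] yaw -8.8 lean -2.3 rad 0.063 mid rack 0.1009 -0.002 0.0802
scene [334. 226.] yaw -8.8 lean -0.8 rad 0.0642 mid rack 0.0295 -0.0023 0.0805
scene [323. 239.] yaw -8.4 lean -0.7 rad 0.0651 mid rack -0.0391 -0.0009 0.0787
scene [299. 256.] yaw -14.5 lean -88.4 rad 0.1354 mid rack -0.0028 -0.0061 0.0198
side [346. 238.] yaw -7.9 lean -0.7 rad 0.0634 mid rack 0.0981 -0.0001 0.0771
side [290. 248.] yaw -7.6 lean -0.3 rad 0.0771 mid rack -0.0415 0.0049 0.0657
side [319. 240.] yaw -7.6 lean -0.0 rad 0.0628 mid rack 0.0268 -0.0005 0.0779
```

View pics/f_side.png

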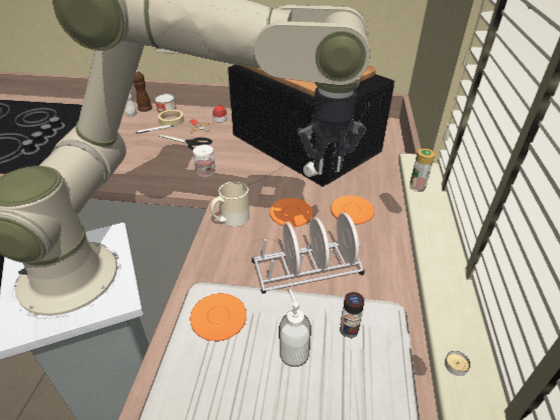

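View pics/f_scene.png

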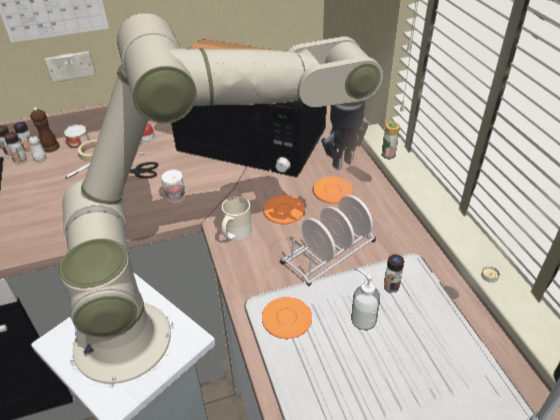

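The side view shows three saucers upright at (291,248), (319,243) and (346,238). The jar, mug, pump and spice jar are standing where they were, and the gripper is clear.

```bash
python3 -c "
from bench import bot
print(bot.sign_off())"
```

```text
the job is handed in; nothing more can be done
None
```

All three saucers stand upright in the rack, each in its own slot, and the job was handed in at about 36.4 s of the 64 s allowed. I tipped up the rear saucer first, then the front one. Then I took saucer C off the jam jar by its rim and set it into the middle slot without dropping it.

**Mishaps:**
- **Rear saucer:** it took four tries. The real fingertips sit about 36 mm farther back along the tool than described, so the first two pushes slipped over the rim. On the third it tipped up but fell forward again when I let go short of balance.
- **Rack position:** my first fit was about 8 mm off. I corrected it from the tine tips before setting saucer C down.
- **Saucer C:** after the first release it leaned back about 9°, so I gripped it again and stood it upright.

**Last checks:**
- **Lean:** the side camera put all three within 1° of upright. The scene camera agreed within 1° for the front and middle saucers but read about −2.3° for the rear one, which is partly hidden there.
- **Position:** measured positions were within about 3.5 mm of the slot points along the rack. Most of that is probably the saucers' hollowed faces shifting the reading.
- **Still standing:** between the last two looks, about 1.8 s apart with the gripper clear by the second, no saucer moved by more than about 1 mm along the rack.
- **Other things:** in the final pictures the jam jar, mug, soap pump and spice jar looked unmoved. I never handled the orange saucers. The highest wrist force I saw was about 12 N.

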